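# Couple the jar carrier, load it and start the mixer

### The arm

A 6-joint arm with a two-finger parallel gripper is mounted at the origin on the work surface. World frame = base frame: x ahead of the robot, y to its left, z up, the work surface at z = 0. Lengths are in m, angles in rad, forces in N, time in s.
With the tool pointing down it reaches from about 0.325 to 0.9 m from the base axis. Payload 6.1 kg.
Tool frame: the origin (TCP) lies at the very end of the fingers, on their centre line; the grasp point (between the pads) lies 19 mm behind it; z points along the fingers, y is the line along which they close (so a half turn about z gives the same grasp; the last joint's range is limited). The gripper opens to 87 mm and grips with 3 to 60 N. Pads are 19 mm wide; open, the fingers measure 117 mm over their backs; the gripper's body (75 mm by 190 mm) begins 51 mm behind the grasp point.
Start: joints at [-1.387, 0.22, 1.526, -0, 1.395, -0.126], TCP at [0.191, -0.595, 0.223] pointing down, gripper open.
Joint ranges: [-2.98, 2.98], [-0.91, 2.08], [0.09, 2.57], [-1.24, 4.39], [0.2, 2.65], [-2.68, 2.68]. Speed limits (rad/s): [2.57, 2.57, 3.01, 3.14, 3.14, 3.14].

### API

Orientations are given as a unit quaternion [x, y, z, w].
In Python, from workcell import ctrl gives the robot as it stands.
- The arm moves only by the tool move_arm, never from a script. Its argument "commands" is a list of rows, each an object of numbers: "dx", "dy", "dz": the shift along the tool's x, y, z in cm; "twist": the turn about the tool's z in rad; "fingers": the finger opening in cm, from 0 to 8.7. A call has exactly 10 rows; each row is the pose to reach, as a shift and turn from the pose commanded when the call began, along the tool's axes at that moment; what a row does not reach only later rows make up. A row lasts 1/12 s, in which the tool goes at most 41.7 mm and 7.16 degrees, less where a joint would pass 70% of its speed; a pose out of reach is approached as far as the arm can. A call with a gripper value outside its range is refused whole. The fingers move at their own pace and stop on an object; "newtons" is the grip in N (left out, the last holds). Time passes only in rows, so rows that repeat a pose let the fingers close, or fill a call up. It gives the time, the measured TCP pose, the force, the opening and the grip force at its end, in the units of the state.
- ctrl.sense(): the state, without advancing time (a new reading comes with each control period).
- ctrl.read_camera(name): name is "scene" or "top"; returns a dict with "pixels" (480x640x3 uint8, blue, green, red), "K" (3x3 intrinsics, pixels), "R" (3x3) and "t" (3): a world point X has camera coordinates R X + t. Camera axes: x right, y down, z forward; pixel columns grow to the right and rows downward; lengths in m; the calibration is good to about 2 mm. A picture is of the moment at which its call begins. There is no depth.
- ctrl.job_done(): hands the job in; it is judged then, once.
The state is a dict: "time": time; "joint_positions": joint angles; "qvel": joint speeds; "joint_efforts": joint torques, N m; "position": TCP position; "ee_rot": TCP orientation; "force": force on the tool from outside, world axes, zero at the start; "wrist_torque": the same for the moment, N m; "opening": finger opening in m; "gripper_force": force on a finger pad.
Only numpy, scipy, OpenCV 4.12 (cv2) and the standard library are available. Lean on these libraries where they do the work, as an engineer would, in place of code of your own. Each camera call takes 0.05 s, during which the arm holds its last target. There are 200 camera calls.

### The job

Get the jar mixer ready and start it: with the hood slid out of the way, turn the carrier plate by its middle grip until its pin hole stands over the drive hole in the housing, and push the coupling pin from its holder fully home through both. Then stand every sample jar that is on the bench upright in a pocket of its own in the carrier, slide the hood fully shut, and last of all push the safety knob in and keep it in while you turn it clockwise past its safety stop, a quarter turn to the white on mark, then let it spring back up. Leave the culture dishes, slide box and wash bottle where they are.

Things in the scene. Friction and masses are not known exactly. Their poses are not given: they have to be found in the camera images.
- mixer: White mixer housing 250 x 250 mm, top 50 mm above the bench, fixed. Origin: on the bench under the carrier's axis; z up, x roughly away from the robot (yaw varies). Towards +y a rail deck 30 mm high runs on for 245 mm; at y = -128 mm stands an end wall 140 mm high, 6 mm thick. A grey control pod (92 x 100 mm, 90 mm high) joins the front, its middle at x = -167, y = -50 mm.
- drive_hole (a point): Centre of the mouth of the drive hole, 17 mm in diameter, straight down through the housing; in its top face (z = 50 mm), at x = -70, y = 0 in the mixer's frame.
- carrier (a joint): Angle (rad) of the carrier about the upright axis through the mixer's origin, counter-clockwise from above, range -1.5 to 1.5; 0 = its pin hole is over the drive hole and its axes are parallel to the mixer's. Starts from -1.25 to -0.35. Friction about 0.08 N m; it stays where it is left.
- carrier_grip (a point): Point on the carrier's axis, 105 mm above the bench, in the upright black grip block in its middle: 50 mm along the carrier's x, 16 mm thick along its y, top 123 mm above the bench. Axes are the carrier's. The carrier is a square aluminium plate 170 x 170 x 22 mm, its top 78 mm above the bench.
- carrier_hole (a point): Centre of the upper mouth of the carrier's pin hole (17 mm diameter, through the plate), in the plate's top, 70 mm from the axis on the carrier's -x side.
- hood (a joint): Travel (m) of the clear hood along the mixer's y axis: 0 = fully shut over the carrier, 0.25 = fully open; stays where left, about 2.5 N to slide. It starts between 0.10 and 0.25.
- hood_handle (a point): Middle of the hood's black bar handle: 100 mm along the mixer's x, 14 mm thick along y, 16 mm high, 187 mm above the bench; the roof's top is at 151 mm; a post stands 45 mm either side of the middle. In the mixer's frame at x = 0, y = hood joint - 60 mm. The roof reaches 62 mm from it to -y (that end is open) and 172 mm to +y; it is 220 mm wide.
- knob (a joint): Angle (rad) of the safety knob, clockwise from above: starts from 0 to 0.15 (off), range 0 to 1.6. From 0.25 to 0.75 a tooth on its rim passes under a stop bracket: keep the knob pushed in, at least 6 mm, all through that part; the stop gives way if forced, but forcing it ruins the job. On = a quarter turn (1.57), pointer at the white mark. Friction about 0.04 N m; stays where it is left.
- knob_push (a joint): How far (m) the knob is pushed in (down): 0 = up, 0.008 = fully in. Spring: 4 N to start, 9 N fully in; returns by itself when let go.
- knob_grip (a point): Point on the knob's upright axis, 132 mm above the bench (knob up), in its black grip bar: 60 mm along this point's x, 16 mm thick, from 110 to 146 mm above the bench, on a round skirt 64 mm across. The bar lies along the mixer's x at knob angle 0 and turns with the knob. In the mixer's frame at x = -167, y = -50 mm. The bracket reaches 112 mm up, 33 to 52 mm from the axis.
- holder: Plain grey block 60 x 60 x 66 mm, fixed to the bench, with an upright 17 mm hole through its middle in which the coupling pin stands at the start. Origin: centre of its underside.
- pin: Coupling pin: steel stem 14 mm in diameter, 62 mm long, tapered tip; above it a collar 30 mm in diameter, 5 mm thick, then a round black grip 24 mm in diameter, 40 mm long. Origin: centre of the tip's lower end, z towards the grip. In the holder its origin is 4 mm above the bench; fully home in the mixer the collar rests on the carrier and its origin is 16 mm above the bench.
- pocket0 (a point): Middle of the floor of a carrier pocket, at x = -50, y = -50 mm in the carrier's axes; round, 52 mm in diameter, 16 mm deep; the floor is 62 mm above the bench.
- pocket1 (a point): As pocket0, at x = -50, y = +50 mm.
- pocket2 (a point): As pocket0, at x = +50, y = -50 mm.
- pocket3 (a point): As pocket0, at x = +50, y = +50 mm.
- dishes: Stack of three culture dishes, 90 mm in diameter, 48 mm high; leave alone. Origin: centre of the underside.
- slide_box: Flat grey box of slides, 90 x 150 x 35 mm; leave alone. Origin: centre of the underside.
- wash_bottle: White wash bottle, 66 mm in diameter, 175 mm high; leave alone. Origin: centre of the underside.
- jar0: Closed glass sample jar with a white lid, heavy at the foot, 46 mm in diameter, 58 mm high, upright on the bench at the start; two to four of the four jars are there. Origin: centre of its underside, z up; seated in a pocket its origin is 62 mm above the bench.
- jar1: Closed glass sample jar with a white lid, heavy at the foot, 46 mm in diameter, 58 mm high, upright on the bench at the start; two to four of the four jars are there. Origin: centre of its underside, z up; seated in a pocket its origin is 62 mm above the bench.
- jar2: Closed glass sample jar with a white lid, heavy at the foot, 46 mm in diameter, 58 mm high, upright on the bench at the start; two to four of the four jars are there. Origin: centre of its underside, z up; seated in a pocket its origin is 62 mm above the bench.
- jar3: Closed glass sample jar with a white lid, heavy at the foot, 46 mm in diameter, 58 mm high, upright on the bench at the start; two to four of the four jars are there. Origin: centre of its underside, z up; seated in a pocket its origin is 62 mm above the bench.
Not all that is in view belongs to the job. Leave any green look-alike of the jar0 alone.

How it is judged:
By the outcome, as a careful person would: the job done as asked, in the order asked, and still so for the second after the job is handed in, with the robot touching nothing.
Of jar0, jar1, jar2, jar3 only 2 to 4 are there at a start; the rules pass over those that are not, and their reading is None.
At some moment in a run one of jar0, jar1, jar2, jar3 may be knocked a few centimetres aside while the robot is not near it.
It also fails if it takes over 208 s, if anything falls off the work surface, if the arm or the gripper's body presses on something with over 40 N, if the wrist force passes 120 N, or if a joint passes its speed limit or range.

## Working session

There is one attempt and no reset: what is moved stays moved. The work goes in short steps, Python scripts to look and compute and a tool call to move; the robot and the scene stay as the last step left them, time stands still between calls to the robot, and variables do not carry over. Pictures are saved under pics/ and viewed, at most 14 in all, crops included, and the job is handed in when it is done.

Besides the shell and the picture viewer there is one more tool, called after "Emit:" as name([rows], argument=value, ...), one row to a line, values as JSON. move_arm: Moves the arm, as the interface text tells. Its arguments: {"type":"object","properties":{"commands":{"type":"array"},"newtons":{"type":"number"}},"required":["commands"]}

```bash
mkdir -p pics; ls; python3 - <<'E'
from workcell import ctrl
import cv2
s=ctrl.sense();print(s['time'],s['position'],s['ee_rot'],s['opening'])
for n in("scene","top"):
    c=ctrl.read_camera(n);cv2.imwrite(f'pics/{n}0.png',c['pixels']);print(n,c['K'],c['R'],c['t'])
E
```

```text
pics
0.0 [ 0.19043679 -0.59464297  0.22146269] [ 9.88023671e-01  1.54299476e-01 -2.51413838e-05 -9.47443699e-04] 0.08743386036042741
scene [[503.79048388   0.         318.89426365]
 [  0.         503.79048388 236.37844712]
 [  0.           0.           1.        ]] [[ 0.37821714  0.92564913  0.01120162]
 [ 0.5226934  -0.20355249 -0.82786351]
 [-0.76403103  0.31896718 -0.56081773]] [-0.23670029 -0.12089734  1.61895244]
top [[474.26369418   0.         328.33316081]
 [  0.         474.26369418 233.34341869]
 [  0.           0.           1.        ]] [[-0.01175886 -0.99992499 -0.00342717]
 [-0.99533552  0.01203297 -0.09572051]
 [ 0.09575457  0.00228562 -0.99540235]] [0.04334401 0.5119536  1.37833773]
```

View pics/top0.png

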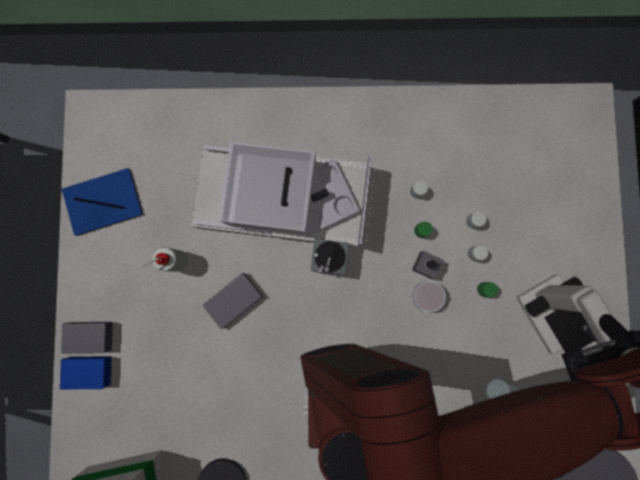

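View pics/scene0.png

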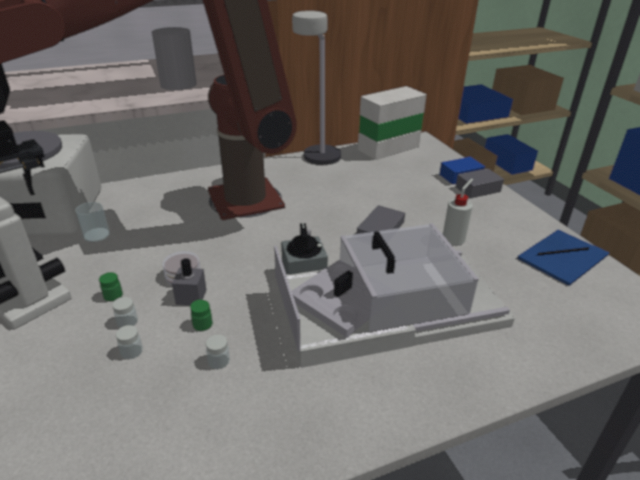

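The top view shows three white-lidded jars at (421,188), (478,219) and (480,254). There are green look-alikes at (424,230) and (488,290), and a pale glass at (498,388). The pin holder is at (431,264) with the dishes at (430,296). The hood handle is at (287,187), the carrier grip at (320,195) and the knob at (330,257). I'll take a close crop next.

```bash
python3 - <<'E'
import cv2
a=cv2.imread('pics/top0.png')
cv2.imwrite('pics/ctop.png',cv2.resize(a[140:310,190:400],None,fx=3.5,fy=3.5,interpolation=cv2.INTER_CUBIC))
b=cv2.resize(a[175:305,400:510],None,fx=3.5,fy=3.5,interpolation=cv2.INTER_CUBIC)
s=cv2.imread('pics/scene0.png')
c=cv2.resize(s[190:370,70:240],None,fx=2.4,fy=2.4,interpolation=cv2.INTER_CUBIC)
h=max(b.shape[0],c.shape[0])
p=lambda i:cv2.copyMakeBorder(i,0,h-i.shape[0],0,0,0)
cv2.imwrite('pics/cjar.png',cv2.hconcat([p(b),p(c)]))
E
cat > h.py <<'E'
import numpy as np, cv2
from workcell import ctrl
CAM={'top':(474.26369418,328.33316081,233.34341869,np.array([[-0.01175886,-0.99992499,-0.00342717],[-0.99533552,0.01203297,-0.09572051],[0.09575457,0.00228562,-0.99540235]]),np.array([0.04334401,0.5119536,1.37833773])),
'scene':(503.79048388,318.89426365,236.37844712,np.array([[0.37821714,0.92564913,0.01120162],[0.5226934,-0.20355249,-0.82786351],[-0.76403103,0.31896718,-0.56081773]]),np.array([-0.23670029,-0.12089734,1.61895244]))}
def at(n,u,v,z):
    f,cx,cy,R,t=CAM[n]; o=-R.T@t; d=R.T@np.array([(u-cx)/f,(v-cy)/f,1]); return o+d*(z-o[2])/d[2]
def px(n,X):
    f,cx,cy,R,t=CAM[n]; c=R@np.asarray(X,float)+t; return np.array([f*c[0]/c[2]+cx,f*c[1]/c[2]+cy])
def go(x,y,z,yaw=None):
    """shift (cm, tool axes) and twist to reach a world pose, tool down; yaw = direction of tool y mod pi"""
    from scipy.spatial.transform import Rotation as Q
    s=ctrl.sense(); R=Q.from_quat(s['ee_rot']).as_matrix(); d=R.T@(np.array([x,y,z])-s['position'])*100
    ty=np.arctan2(R[1,1],R[0,1]); tw=0 if yaw is None else -((yaw-ty+np.pi/2)%np.pi-np.pi/2)
    print('d(cm)',d.round(2),'twist',round(tw,3),'ty',round(ty,3),'j6',s['joint_positions'][5].round(2),'t',round(s['time'],2))
def pic(n,name,crop=None,f=1):
    a=ctrl.read_camera(n)['pixels']
    if crop: a=a[crop[1]:crop[3],crop[0]:crop[2]]
    cv2.imwrite('pics/'+name,cv2.resize(a,None,fx=f,fy=f,interpolation=cv2.INTER_CUBIC))
E
```

```text
(no output)
```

View pics/ctop.png

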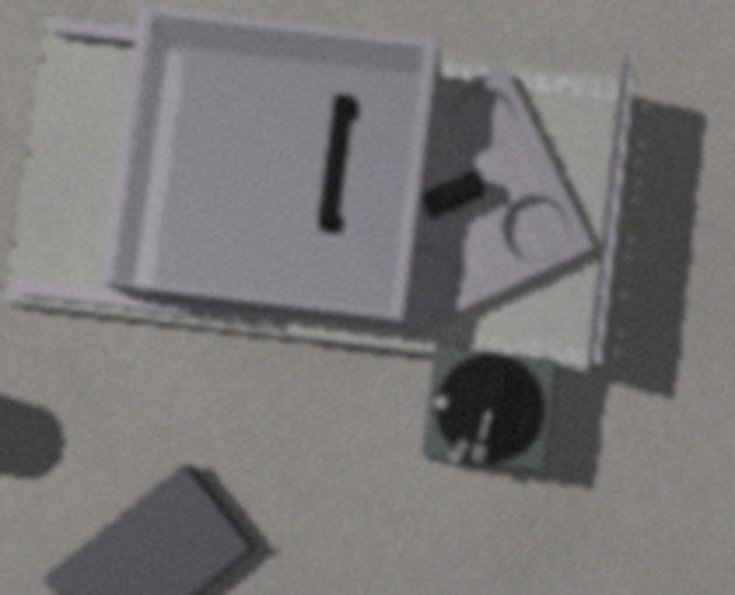

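View pics/cjar.png

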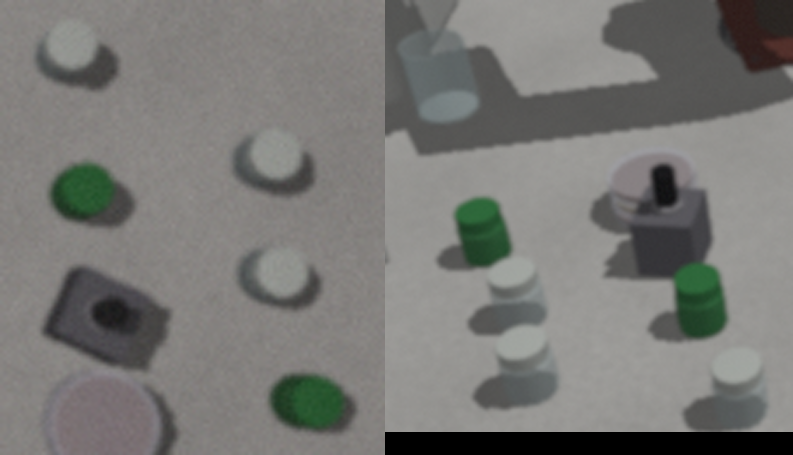

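```bash
python3 - <<'E'
from h import *
from scipy.optimize import least_squares
P=[((437,350),(-121,0,90)),((553,358),(-121,-100,90)),((548,470),(-213,-100,90)),((425,458),(-213,0,90)),((598,360),(-125,-128,140)),((632,60),(125,-128,140)),((338,164),'h'),((455,193),(0,0,123))]
o=lambda p:np.array([190+p[0]/3.5,140+p[1]/3.5])
def W(m,p):
    c,s=np.cos(p[2]),np.sin(p[2]); return np.array([p[0]+c*m[0]-s*m[1],p[1]+s*m[0]+c*m[1],m[2]])
def res(p):
    r=[]
    for q,m in P:
        m=np.array((0,p[3]*1e3-60,195) if m=='h' else m)/1e3
        r+=list(px('top',W(m,p))-o(q))
    return r
f=least_squares(res,[.6,0,0,.15],loss='soft_l1');p=f.x;print('mixer',p.round(4));print(np.reshape(res(p),(-1,2)).round(1))
for a,b in(((346,100),(330,228)),((632,60),(598,360))):
    d=at('top',*o(a),.18)-at('top',*o(b),.18);print('yaw',np.arctan2(d[1],d[0]))
for a,b in(((495,70),(600,247)),((600,247),(460,310)),((428,207),(482,180))):
    d=at('top',*o(a),.078)-at('top',*o(b),.078);print('edge rel',(np.arctan2(d[1],d[0])-p[2])%(np.pi/2)-np.pi/2, np.linalg.norm(d))
j=lambda u,v:(400+u/3.5,175+v/3.5)
for n,(u,v),(a,b) in(('j1',(73,43),(735,366)),('j2',(276,154),(524,341)),('j3',(282,272),(513,273)),('pin',(112,312),(663,170))):
    z=.106 if n=='pin' else .058
    print(n,at('top',*j(u,v),z)[:2].round(4),at('scene',70+(a-385)/2.4,190+b/2.4,z)[:2].round(4))
np.save('mix.npy',p)
for n,m in(('knob',(-.167,-.05,.132)),('handle',(0,p[3]-.06,.187))):print(n,W(m,p))
w=W((0,p[3]-.06,.187),p); go(w[0],w[1],.25,p[2]+np.pi/2)
E
```

```text
mixer [ 0.6109  0.0607 -0.122   0.1447]
[[-0.1 -1.1]
 [ 2.1  0.5]
 [ 0.   1.2]
 [-0.3  0.6]
 [ 0.1  1.2]
 [-0.2 -3. ]
 [ 0.  -0.5]
 [-0.7 -0.5]]
yaw -0.12612705165863872
yaw -0.13076533727134243
edge rel -0.9344036518707023 0.1705139089312833
edge rel -1.035719501960156 0.12538842351405635
edge rel -0.9921384647663363 0.049543216670706026
j1 [ 0.6407 -0.2339] [ 0.6435 -0.2334]
j2 [ 0.5456 -0.3987] [ 0.5478 -0.3954]
j3 [ 0.448  -0.3995] [ 0.4534 -0.3971]
pin [ 0.4155 -0.2487] [ 0.4115 -0.2465]
knob [0.43904849 0.03139835 0.132     ]
handle [0.62120025 0.14479855 0.187     ]
d(cm) [ 63.57 -57.3   -2.74] twist 0.432 ty -1.261 j6 -0.13 t 0.1
```

Emit:
move_arm([
  {"dx": 3, "dy": -2.7, "dz": -2.7, "twist": 0.1},
  {"dx": 6, "dy": -5.5, "dz": -2.7, "twist": 0.2},
  {"dx": 9, "dy": -8, "dz": -2.7, "twist": 0.3},
  {"dx": 12, "dy": -11, "dz": -2.7, "twist": 0.43},
  {"dx": 15, "dy": -13.5, "dz": -2.7, "twist": 0.43},
  {"dx": 18, "dy": -16, "dz": -2.7, "twist": 0.43},
  {"dx": 21, "dy": -19, "dz": -2.7, "twist": 0.43},
  {"dx": 24, "dy": -21.5, "dz": -2.7, "twist": 0.43},
  {"dx": 27, "dy": -24, "dz": -2.7, "twist": 0.43},
  {"dx": 30, "dy": -27, "dz": -2.7, "twist": 0.43},
])

```text
schema error: expected keys dx, dy, dz, twist, fingers
```

```bash
python3 -c "
from h import *
go(.6212,.1448,.25,-.127+np.pi/2)"
```

```text
d(cm) [ 63.57 -57.3   -2.74] twist 0.437 ty -1.261 j6 -0.13 t 0.1
```

Emit:
move_arm([
  {"dx": 3, "dy": -2.7, "dz": -2.7, "twist": 0.1, "fingers": 5},
  {"dx": 6, "dy": -5.5, "dz": -2.7, "twist": 0.2, "fingers": 5},
  {"dx": 9, "dy": -8, "dz": -2.7, "twist": 0.3, "fingers": 5},
  {"dx": 12, "dy": -11, "dz": -2.7, "twist": 0.43, "fingers": 5},
  {"dx": 15, "dy": -13.5, "dz": -2.7, "twist": 0.43, "fingers": 5},
  {"dx": 18, "dy": -16, "dz": -2.7, "twist": 0.43, "fingers": 5},
  {"dx": 21, "dy": -19, "dz": -2.7, "twist": 0.43, "fingers": 5},
  {"dx": 24, "dy": -21.5, "dz": -2.7, "twist": 0.43, "fingers": 5},
  {"dx": 27, "dy": -24, "dz": -2.7, "twist": 0.43, "fingers": 5},
  {"dx": 30, "dy": -27, "dz": -2.7, "twist": 0.43, "fingers": 5},
])

```text
time: 0.93
position: [0.3941, -0.2457, 0.2494]
ee_rot: [0.998, -0.06, 0.0, 0.0]
force: [0.7, 0.3, -1.5]
opening: 0.0502
gripper_force: 0.0
```

```bash
python3 -c "
from h import *
go(.6212,.1448,.25,-.127+np.pi/2)"
```

```text
d(cm) [ 17.84 -41.5   -0.07] twist 0.006 ty -1.692 j6 0.96 t 0.93
```

Emit:
move_arm([
  {"dx": 1.6, "dy": -3.8, "dz": 0, "twist": 0, "fingers": 5},
  {"dx": 3.3, "dy": -7.6, "dz": 0, "twist": 0, "fingers": 5},
  {"dx": 5, "dy": -11.4, "dz": 0, "twist": 0, "fingers": 5},
  {"dx": 6.6, "dy": -15.2, "dz": 0, "twist": 0, "fingers": 5},
  {"dx": 8.2, "dy": -19, "dz": 0, "twist": 0, "fingers": 5},
  {"dx": 9.9, "dy": -22.8, "dz": 0, "twist": 0, "fingers": 5},
  {"dx": 11.5, "dy": -26.6, "dz": 0, "twist": 0, "fingers": 5},
  {"dx": 13, "dy": -30.4, "dz": 0, "twist": 0, "fingers": 5},
  {"dx": 14.6, "dy": -34, "dz": 0, "twist": 0, "fingers": 5},
  {"dx": 16.2, "dy": -37.7, "dz": 0, "twist": 0, "fingers": 5},
])

```text
time: 1.77
position: [0.6, 0.1096, 0.249]
ee_rot: [0.998, -0.06, -0.0, 0.0]
force: [0.9, -1.0, 1.2]
opening: 0.05
gripper_force: 0.0
```

```bash
python3 -c "
from h import *
go(.6212,.1448,.168,-.127+np.pi/2)"
```

```text
d(cm) [ 1.69 -3.75  8.1 ] twist 0.007 ty -1.691 j6 1.74 t 1.77
```

Emit:
move_arm([
  {"dx": 1.7, "dy": -3.7, "dz": 1.5, "twist": 0, "fingers": 5},
  {"dx": 1.7, "dy": -3.7, "dz": 4.5, "twist": 0, "fingers": 5},
  {"dx": 1.7, "dy": -3.7, "dz": 7, "twist": 0, "fingers": 5},
  {"dx": 1.7, "dy": -3.7, "dz": 8.1, "twist": 0, "fingers": 5},
  {"dx": 1.7, "dy": -3.7, "dz": 8.1, "twist": 0, "fingers": 1},
  {"dx": 1.7, "dy": -3.7, "dz": 8.1, "twist": 0, "fingers": 1},
  {"dx": 1.7, "dy": -3.7, "dz": 8.1, "twist": 0, "fingers": 1},
  {"dx": 1.7, "dy": -3.7, "dz": 8.1, "twist": 0, "fingers": 1},
  {"dx": 1.7, "dy": -3.7, "dz": 8.1, "twist": 0, "fingers": 1},
  {"dx": 1.7, "dy": -3.7, "dz": 8.1, "twist": 0, "fingers": 1},
], newtons=15)

```text
time: 2.6
position: [0.6222, 0.1427, 0.1707]
ee_rot: [0.998, -0.06, 0.002, -0.001]
force: [1.6, 2.3, 1.8]
opening: 0.0182
gripper_force: 1.4
```

Emit:
move_arm([
  {"dx": 0, "dy": -0.5, "dz": 0, "twist": 0, "fingers": 1},
  {"dx": 0, "dy": -1.5, "dz": 0, "twist": 0, "fingers": 1},
  {"dx": 0, "dy": -3, "dz": 0, "twist": 0, "fingers": 1},
  {"dx": 0, "dy": -4.5, "dz": 0, "twist": 0, "fingers": 1},
  {"dx": 0, "dy": -6, "dz": 0, "twist": 0, "fingers": 1},
  {"dx": 0, "dy": -7.5, "dz": 0, "twist": 0, "fingers": 1},
  {"dx": 0, "dy": -9, "dz": 0, "twist": 0, "fingers": 1},
  {"dx": 0, "dy": -10, "dz": 0, "twist": 0, "fingers": 1},
  {"dx": 0, "dy": -10.4, "dz": 0, "twist": 0, "fingers": 1},
  {"dx": 0, "dy": -10.4, "dz": 0, "twist": 0, "fingers": 1},
])

```text
time: 3.43
position: [0.636, 0.2478, 0.1701]
ee_rot: [0.998, -0.06, 0.003, -0.001]
force: [6.9, 1.3, 2.9]
opening: 0.0139
gripper_force: 15.0
```

```bash
python3 -c "
from h import *
pic('top','open.png',(190,140,400,310),3.5)
print(ctrl.sense()['position'],ctrl.sense()['ee_rot'])"
```

```text
[0.63600292 0.24766393 0.17014611] [ 0.99821118 -0.05968473  0.00325637 -0.00125334]
```

View pics/open.png

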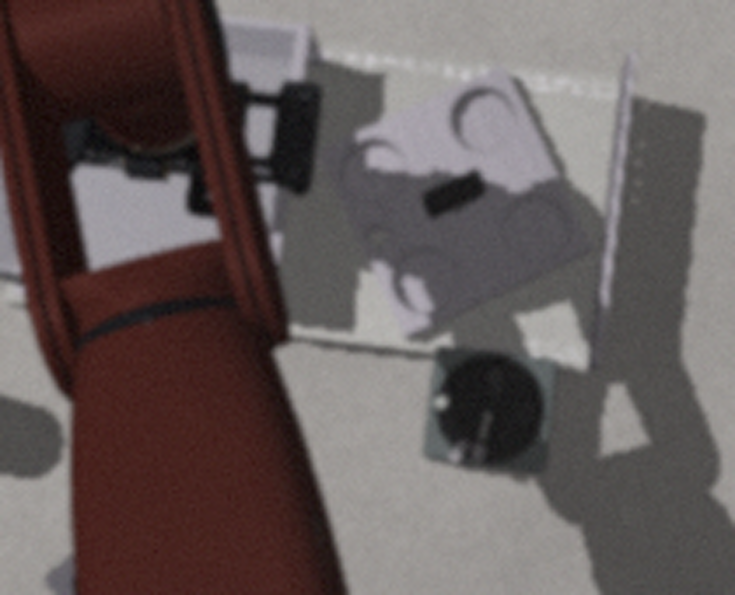

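```bash
python3 -c "
from h import *
c=at('top',190+455/3.5,140+193/3.5,.123);print(c)
m=np.load('mix.npy');print(px('scene',(m[0],m[1],.123)),px('scene',c))
a=cv2.imread('pics/scene0.png')[250:310,310:380];cv2.imwrite('pics/g.png',cv2.resize(a,None,fx=6,fy=6))
go(c[0],c[1],.22,.454)"
```

```text
[0.60960356 0.05885379 0.123     ]
[342.61728795 274.86308577] [341.60297779 274.7141467 ]
d(cm) [-0.34 19.05 -5.04] twist 0.997 ty -1.69 j6 1.95 t 3.48
```

View pics/g.png

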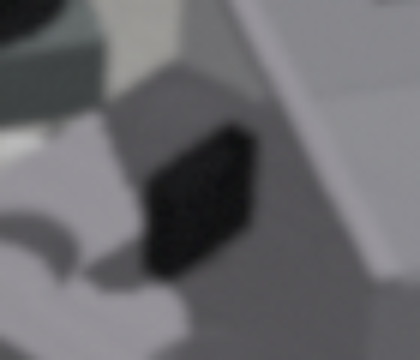

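Emit:
move_arm([
  {"dx": 0, "dy": 0, "dz": 0, "twist": 0, "fingers": 5},
  {"dx": 0, "dy": 0, "dz": 0, "twist": 0, "fingers": 5},
  {"dx": 0, "dy": 0, "dz": -2, "twist": 0, "fingers": 5},
  {"dx": 0, "dy": 0, "dz": -5, "twist": -0.1, "fingers": 5},
  {"dx": 0, "dy": 3, "dz": -5, "twist": -0.22, "fingers": 5},
  {"dx": 0, "dy": 6.5, "dz": -5, "twist": -0.34, "fingers": 5},
  {"dx": 0, "dy": 10, "dz": -5, "twist": -0.46, "fingers": 5},
  {"dx": 0, "dy": 13.5, "dz": -5, "twist": -0.58, "fingers": 5},
  {"dx": -0.3, "dy": 17, "dz": -5, "twist": -0.7, "fingers": 5},
  {"dx": -0.3, "dy": 19, "dz": -5, "twist": -0.82, "fingers": 5},
])

```text
time: 4.32
position: [0.606, 0.0547, 0.2176]
ee_rot: [0.939, 0.345, -0.001, -0.0]
force: [0.3, 0.0, -0.2]
opening: 0.0498
gripper_force: 0.0
```

Emit:
move_arm([
  {"dx": 0, "dy": 0, "dz": 0, "twist": -0.12, "fingers": 5},
  {"dx": 0, "dy": 0, "dz": 0, "twist": -0.24, "fingers": 5},
  {"dx": 0, "dy": 0, "dz": 0, "twist": -0.36, "fingers": 5},
  {"dx": 0, "dy": 0, "dz": 0, "twist": -0.48, "fingers": 5},
  {"dx": 0, "dy": 0, "dz": 0, "twist": -0.6, "fingers": 5},
  {"dx": 0, "dy": 0, "dz": 0, "twist": -0.72, "fingers": 5},
  {"dx": 0, "dy": 0, "dz": 0, "twist": -0.84, "fingers": 5},
  {"dx": 0, "dy": 0, "dz": 0, "twist": -0.96, "fingers": 5},
  {"dx": 0, "dy": 0, "dz": 2, "twist": -1.08, "fingers": 5},
  {"dx": 0, "dy": 0, "dz": 4, "twist": -1.2, "fingers": 5},
])

```text
time: 5.15
position: [0.6081, 0.0579, 0.1789]
ee_rot: [0.579, 0.815, 0.001, 0.001]
force: [-1.4, 0.8, -0.2]
opening: 0.0501
gripper_force: 0.0
```

```bash
python3 -c "
from h import *
go(.61,.0598,.087,.454)"
```

```text
d(cm) [0.12 0.23 9.19] twist -0.119 ty 0.335 j6 -0.37 t 5.15
```

Descend, grip, then turn.

Emit:
move_arm([
  {"dx": 0.1, "dy": 0.2, "dz": 2, "twist": -0.12, "fingers": 5},
  {"dx": 0.1, "dy": 0.2, "dz": 5, "twist": -0.12, "fingers": 5},
  {"dx": 0.1, "dy": 0.2, "dz": 8, "twist": -0.12, "fingers": 5},
  {"dx": 0.1, "dy": 0.2, "dz": 9.2, "twist": -0.12, "fingers": 5},
  {"dx": 0.1, "dy": 0.2, "dz": 9.2, "twist": -0.12, "fingers": 1.2},
  {"dx": 0.1, "dy": 0.2, "dz": 9.2, "twist": -0.12, "fingers": 1.2},
  {"dx": 0.1, "dy": 0.2, "dz": 9.2, "twist": -0.12, "fingers": 1.2},
  {"dx": 0.1, "dy": 0.2, "dz": 9.2, "twist": -0.12, "fingers": 1.2},
  {"dx": 0.1, "dy": 0.2, "dz": 9.2, "twist": -0.12, "fingers": 1.2},
  {"dx": 0.1, "dy": 0.2, "dz": 9.2, "twist": -0.12, "fingers": 1.2},
], newtons=30)

```text
time: 5.98
position: [0.6132, 0.06, 0.0887]
ee_rot: [0.532, 0.847, 0.004, 0.004]
force: [17.4, 9.1, -11.1]
opening: 0.0187
gripper_force: 9.6
```

```bash
python3 -c "
from h import *
go(.61,.0598,.087,-.127+np.pi/2)
print(ctrl.sense())"
```

```text
d(cm) [ 0.12 -0.3   0.17] twist -0.996 ty 0.448 j6 -0.48 t 5.98
{'time': 5.9833, 'joint_positions': array([-0.03188228,  0.31779246,  1.67201034,  0.00307543,  1.14197328,
       -0.4813565 ]), 'qvel': array([ 0.00852449,  0.01143743, -0.01319355,  0.02828159, -0.06261123,
        0.0003778 ]), 'joint_efforts': array([ -4.38961744, -53.67105246, -29.94168699,  -2.84997426,
         5.9302184 ,  -0.10908195]), 'position': array([0.61320402, 0.06004189, 0.08874553]), 'ee_rot': array([0.53227481, 0.84655624, 0.00368629, 0.00353083]), 'force': array([ 17.36556633,   9.0646825 , -11.14478375]), 'wrist_torque': array([ 1.34014964, -2.90025437, -0.09031353]), 'gripper_force': 9.633959010243416, 'opening': 0.01874691083415851}
```

Emit:
move_arm([
  {"dx": 0, "dy": 0.1, "dz": 0, "twist": 0, "fingers": 1.2},
  {"dx": 0, "dy": 0.2, "dz": 0, "twist": 0, "fingers": 1.2},
  {"dx": 0, "dy": 0.3, "dz": 0, "twist": 0, "fingers": 1.2},
  {"dx": 0, "dy": 0.35, "dz": 0, "twist": 0, "fingers": 1.2},
  {"dx": 0, "dy": 0.35, "dz": 0, "twist": 0, "fingers": 1.2},
  {"dx": 0, "dy": 0.35, "dz": 0, "twist": 0, "fingers": 1.2},
  {"dx": 0, "dy": 0.35, "dz": 0, "twist": 0, "fingers": 1.2},
  {"dx": 0, "dy": 0.35, "dz": 0, "twist": 0, "fingers": 1.2},
  {"dx": 0, "dy": 0.35, "dz": 0, "twist": 0, "fingers": 1.2},
  {"dx": 0, "dy": 0.35, "dz": 0, "twist": 0, "fingers": 1.2},
])

```text
time: 6.82
position: [0.6143, 0.0606, 0.0887]
ee_rot: [0.532, 0.847, 0.001, 0.002]
force: [2.9, 2.0, 6.5]
opening: 0.0157
gripper_force: 29.9
```

```bash
python3 -c "
from h import *
go(.61,.0598,.087,-.127+np.pi/2)
print(ctrl.sense()['wrist_torque'])"
```

```text
d(cm) [ 0.11 -0.42  0.17] twist -0.995 ty 0.449 j6 -0.48 t 6.82
[ 0.30335035 -0.63977757 -0.07025246]
```

Emit:
move_arm([
  {"dx": 0, "dy": 0, "dz": 0, "twist": -0.1, "fingers": 1.2},
  {"dx": 0, "dy": 0, "dz": 0, "twist": -0.21, "fingers": 1.2},
  {"dx": 0, "dy": 0, "dz": 0, "twist": -0.32, "fingers": 1.2},
  {"dx": 0, "dy": 0, "dz": 0, "twist": -0.43, "fingers": 1.2},
  {"dx": 0, "dy": 0, "dz": 0, "twist": -0.54, "fingers": 1.2},
  {"dx": 0, "dy": 0, "dz": 0, "twist": -0.65, "fingers": 1.2},
  {"dx": 0, "dy": 0, "dz": 0, "twist": -0.76, "fingers": 1.2},
  {"dx": 0, "dy": 0, "dz": 0, "twist": -0.87, "fingers": 1.2},
  {"dx": 0, "dy": 0, "dz": 0, "twist": -0.96, "fingers": 1.2},
  {"dx": 0, "dy": 0, "dz": 0, "twist": -0.995, "fingers": 1.2},
])

```text
time: 7.65
position: [0.6146, 0.0611, 0.0887]
ee_rot: [0.061, 0.998, 0.001, 0.003]
force: [4.4, 3.4, 3.9]
opening: 0.0158
gripper_force: 29.9
```

Emit:
move_arm([
  {"dx": 0, "dy": 0, "dz": 0, "twist": 0, "fingers": 1.2},
  {"dx": 0, "dy": 0, "dz": 0, "twist": 0, "fingers": 1.2},
  {"dx": 0, "dy": 0, "dz": 0, "twist": 0, "fingers": 1.2},
  {"dx": 0, "dy": 0, "dz": 0, "twist": 0, "fingers": 1.2},
  {"dx": 0, "dy": 0, "dz": 0, "twist": 0, "fingers": 1.2},
  {"dx": 0, "dy": 0, "dz": 0, "twist": 0, "fingers": 1.2},
  {"dx": 0, "dy": 0, "dz": 0, "twist": 0, "fingers": 5},
  {"dx": 0, "dy": 0, "dz": 0, "twist": 0, "fingers": 5},
  {"dx": 0, "dy": 0, "dz": 0, "twist": 0, "fingers": 5},
  {"dx": 0, "dy": 0, "dz": -1, "twist": 0, "fingers": 5},
])

```text
time: 8.48
position: [0.6099, 0.0601, 0.094]
ee_rot: [0.063, 0.998, -0.0, -0.003]
force: [-0.2, -0.1, -1.1]
opening: 0.035
gripper_force: 0.0
```

```bash
python3 -c "
from h import *
go(.61,.0598,.087,-.127+np.pi/2)
go(.415,-.248,.16)
pic('scene','turned.png',(250,200,450,350),4)"
```

```text
d(cm) [-0.02 -0.03  0.7 ] twist -0.0 ty 1.444 j6 -1.47 t 8.48
d(cm) [ 15.47 -33.04  -6.48] twist 0 ty 1.444 j6 -1.47 t 8.48
```

View pics/turned.png

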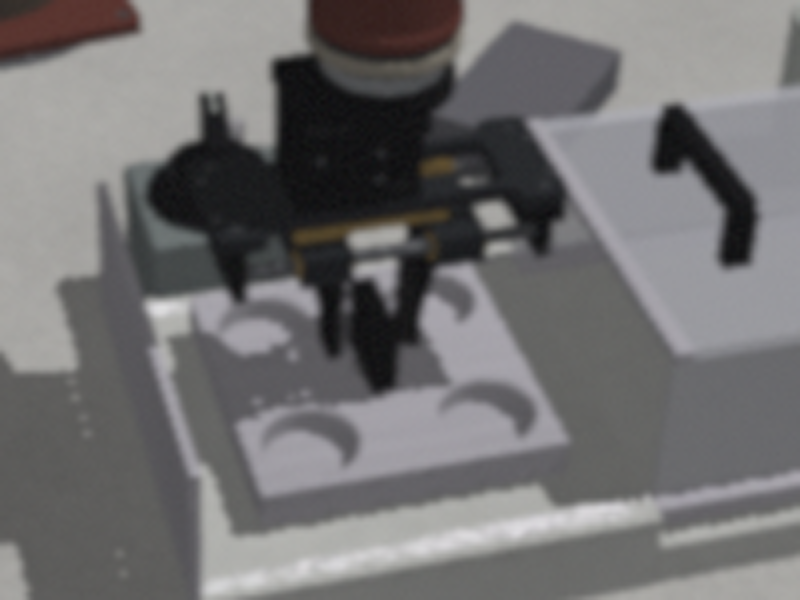

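Emit:
move_arm([
  {"dx": 0, "dy": 0, "dz": -4, "twist": 0, "fingers": 5},
  {"dx": 0, "dy": 0, "dz": -8, "twist": 0, "fingers": 5},
  {"dx": 1.5, "dy": -3.5, "dz": -9, "twist": 0.12, "fingers": 5},
  {"dx": 3.3, "dy": -7, "dz": -9, "twist": 0.24, "fingers": 5},
  {"dx": 5, "dy": -10.7, "dz": -9, "twist": 0.36, "fingers": 5},
  {"dx": 6.7, "dy": -14.4, "dz": -9, "twist": 0.48, "fingers": 5},
  {"dx": 8.4, "dy": -18, "dz": -9, "twist": 0.6, "fingers": 5},
  {"dx": 10, "dy": -21.7, "dz": -9, "twist": 0.72, "fingers": 5},
  {"dx": 11.8, "dy": -25.3, "dz": -9, "twist": 0.84, "fingers": 5},
  {"dx": 13.5, "dy": -29, "dz": -9, "twist": 0.96, "fingers": 5},
])

```text
time: 9.37
position: [0.4404, -0.2116, 0.1872]
ee_rot: [0.519, 0.854, -0.0, 0.0]
force: [-0.4, -1.2, -0.1]
opening: 0.05
gripper_force: 0.0
```

```bash
python3 -c "
from h import *
go(.4135,-.2476,.13,-.127)"
```

```text
d(cm) [-1.95 -4.05  5.72] twist 0.605 ty 0.478 j6 -1.09 t 9.37
```

Emit:
move_arm([
  {"dx": -1, "dy": -2, "dz": 1, "twist": 0.12, "fingers": 5},
  {"dx": -1.9, "dy": -4, "dz": 3, "twist": 0.24, "fingers": 5},
  {"dx": -1.9, "dy": -4, "dz": 5, "twist": 0.36, "fingers": 5},
  {"dx": -1.9, "dy": -4, "dz": 5.7, "twist": 0.48, "fingers": 5},
  {"dx": -1.9, "dy": -4, "dz": 5.7, "twist": 0.6, "fingers": 5},
  {"dx": -1.9, "dy": -4, "dz": 5.7, "twist": 0.6, "fingers": 5},
  {"dx": -1.9, "dy": -4, "dz": 5.7, "twist": 0.6, "fingers": 5},
  {"dx": -1.9, "dy": -4, "dz": 5.7, "twist": 0.6, "fingers": 5},
  {"dx": -1.9, "dy": -4, "dz": 5.7, "twist": 0.6, "fingers": 5},
  {"dx": -1.9, "dy": -4, "dz": 5.7, "twist": 0.6, "fingers": 5},
])

```text
time: 10.2
position: [0.4155, -0.2458, 0.13]
ee_rot: [0.746, 0.666, 0.0, 0.0]
force: [0.4, 0.8, 1.8]
opening: 0.0498
gripper_force: 0.0
```

```bash
python3 -c "
from h import *
go(.4135,-.2476,.078,-.127)
s=ctrl.sense()['position'];print(s,px('top',s),px('scene',s))
a=ctrl.read_camera('scene')['pixels'][215:315,130:240]
b=ctrl.read_camera('top')['pixels'][230:300,390:470]
a=cv2.resize(a,(440,400));b=cv2.resize(b,(350,306));b=cv2.copyMakeBorder(b,0,94,0,0,0)
cv2.imwrite('pics/pin.png',cv2.hconcat([a,b]))"
```

```text
d(cm) [-0.2  -0.18  5.2 ] twist 0.013 ty -0.114 j6 -0.58 t 10.2
[ 0.41553008 -0.24577642  0.13002573] [432.8111109 263.8868022] [185.04211837 253.32200897]
```

View pics/pin.png

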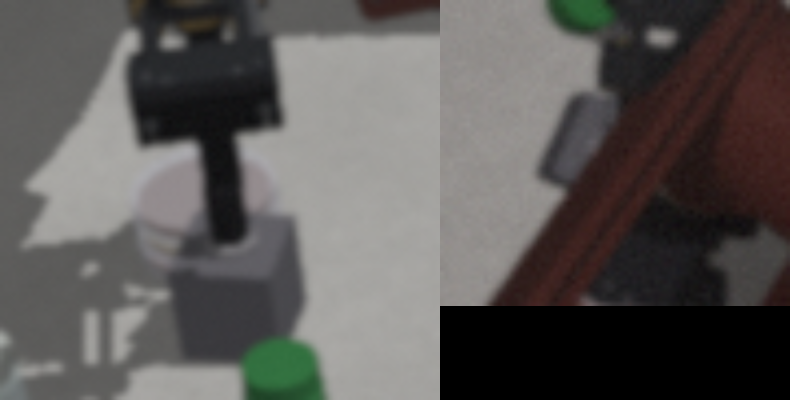

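The finger sits in front of the pin at crop (225,200), so it is lined up with the holder. I'll go down and squeeze.

Emit:
move_arm([
  {"dx": 0, "dy": 0, "dz": 2, "twist": 0, "fingers": 5},
  {"dx": 0, "dy": 0, "dz": 4, "twist": 0, "fingers": 5},
  {"dx": 0, "dy": 0, "dz": 5.2, "twist": 0, "fingers": 5},
  {"dx": 0, "dy": 0, "dz": 5.2, "twist": 0, "fingers": 2},
  {"dx": 0, "dy": 0, "dz": 5.2, "twist": 0, "fingers": 2},
  {"dx": 0, "dy": 0, "dz": 5.2, "twist": 0, "fingers": 2},
  {"dx": 0, "dy": 0, "dz": 5.2, "twist": 0, "fingers": 2},
  {"dx": 0, "dy": 0, "dz": 5.2, "twist": 0, "fingers": 2},
  {"dx": 0, "dy": 0, "dz": 5.2, "twist": 0, "fingers": 2},
  {"dx": 0, "dy": 0, "dz": 5.2, "twist": 0, "fingers": 2},
], newtons=8)

```text
time: 11.13
position: [0.4162, -0.2464, 0.0787]
ee_rot: [0.747, 0.665, 0.0, 0.001]
force: [0.7, -0.8, 3.7]
opening: 0.0239
gripper_force: 8.0
```

```bash
python3 -c "
from h import *
go(.4135,-.2476,.078,-.127+np.pi/2)
s=ctrl.sense();print(s['position'])"
```

```text
d(cm) [-0.15 -0.25  0.07] twist -1.56 ty -0.116 j6 -0.58 t 11.13
[ 0.41615811 -0.24635011  0.07869325]
```

Emit:
move_arm([
  {"dx": 0, "dy": 0, "dz": 0, "twist": 0, "fingers": 5},
  {"dx": 0, "dy": 0, "dz": 0, "twist": 0, "fingers": 5},
  {"dx": 0, "dy": 0, "dz": 0, "twist": -0.1, "fingers": 5},
  {"dx": 0, "dy": 0, "dz": 0, "twist": -0.22, "fingers": 5},
  {"dx": 0, "dy": 0, "dz": 0, "twist": -0.34, "fingers": 5},
  {"dx": 0, "dy": 0, "dz": 0, "twist": -0.46, "fingers": 5},
  {"dx": 0, "dy": 0, "dz": 0, "twist": -0.58, "fingers": 5},
  {"dx": 0, "dy": 0, "dz": 0, "twist": -0.7, "fingers": 5},
  {"dx": 0, "dy": 0, "dz": 0, "twist": -0.82, "fingers": 5},
  {"dx": 0, "dy": 0, "dz": 0, "twist": -0.94, "fingers": 5},
])

```text
time: 11.97
position: [0.4148, -0.2454, 0.0771]
ee_rot: [0.362, 0.932, 0.0, -0.001]
force: [0.0, 0.2, 0.1]
opening: 0.0497
gripper_force: 0.0
```

Emit:
move_arm([
  {"dx": 0, "dy": 0, "dz": 0, "twist": -0.12, "fingers": 5},
  {"dx": 0, "dy": 0, "dz": 0, "twist": -0.24, "fingers": 5},
  {"dx": 0, "dy": 0, "dz": 0, "twist": -0.36, "fingers": 5},
  {"dx": 0, "dy": 0, "dz": 0, "twist": -0.48, "fingers": 5},
  {"dx": 0, "dy": 0, "dz": 0, "twist": -0.6, "fingers": 5},
  {"dx": 0, "dy": 0, "dz": 0, "twist": -0.62, "fingers": 2},
  {"dx": 0, "dy": 0, "dz": 0, "twist": -0.62, "fingers": 2},
  {"dx": 0, "dy": 0, "dz": 0, "twist": -0.62, "fingers": 2},
  {"dx": 0, "dy": 0, "dz": 0, "twist": -0.62, "fingers": 2},
  {"dx": 0, "dy": 0, "dz": 0, "twist": -0.62, "fingers": 2},
], newtons=30)

```text
time: 12.8
position: [0.4152, -0.246, 0.0776]
ee_rot: [0.064, 0.998, -0.0, 0.0]
force: [0.1, -5.0, 2.1]
opening: 0.0252
gripper_force: 2.7
```

Emit:
move_arm([
  {"dx": 0, "dy": 0, "dz": 0, "twist": 0, "fingers": 2},
  {"dx": 0, "dy": 0, "dz": 0, "twist": 0, "fingers": 2},
  {"dx": 0, "dy": 0, "dz": 0, "twist": 0, "fingers": 2},
  {"dx": 0, "dy": 0, "dz": 0, "twist": 0, "fingers": 2},
  {"dx": 0, "dy": 0, "dz": 0, "twist": 0, "fingers": 2},
  {"dx": 0, "dy": 0, "dz": 0, "twist": 0, "fingers": 2},
  {"dx": 0, "dy": 0, "dz": 0, "twist": 0, "fingers": 2},
  {"dx": 0, "dy": 0, "dz": 0, "twist": 0, "fingers": 2},
  {"dx": 0, "dy": 0, "dz": 0, "twist": 0, "fingers": 2},
  {"dx": 0, "dy": 0, "dz": 0, "twist": 0, "fingers": 2},
])

```text
time: 13.63
position: [0.4154, -0.2464, 0.0778]
ee_rot: [0.063, 0.998, -0.001, 0.0]
force: [-1.3, -5.9, -0.6]
opening: 0.023
gripper_force: 30.0
```

```bash
python3 -c "
from h import *
go(.5445,.0701,.18,-.127+np.pi/2)
s=ctrl.sense();print(s['position'])"
```

```text
d(cm) [ -8.8   33.02 -10.25] twist 0.0 ty 1.444 j6 -2.14 t 13.63
[ 0.41542519 -0.24642572  0.07783382]
```

Emit:
move_arm([
  {"dx": 0, "dy": 0, "dz": -1.5, "twist": 0, "fingers": 2},
  {"dx": 0, "dy": 0, "dz": -4, "twist": 0, "fingers": 2},
  {"dx": 0, "dy": 0, "dz": -7, "twist": 0, "fingers": 2},
  {"dx": 0, "dy": 0, "dz": -10, "twist": 0, "fingers": 2},
  {"dx": 0, "dy": 0, "dz": -13, "twist": 0, "fingers": 2},
  {"dx": 0, "dy": 1, "dz": -15.5, "twist": 0, "fingers": 2},
  {"dx": -1, "dy": 4, "dz": -15.7, "twist": 0, "fingers": 2},
  {"dx": -2, "dy": 7.5, "dz": -15.7, "twist": 0, "fingers": 2},
  {"dx": -3, "dy": 11, "dz": -15.7, "twist": 0, "fingers": 2},
  {"dx": -4, "dy": 14.5, "dz": -15.7, "twist": 0, "fingers": 2},
])

```text
time: 14.47
position: [0.4729, -0.1046, 0.2341]
ee_rot: [0.064, 0.998, 0.001, -0.001]
force: [0.6, -0.2, -2.0]
opening: 0.0234
gripper_force: 29.9
```

Emit:
move_arm([
  {"dx": -1, "dy": 3.5, "dz": 0, "twist": 0, "fingers": 2},
  {"dx": -2, "dy": 7, "dz": 0, "twist": 0, "fingers": 2},
  {"dx": -3, "dy": 10.5, "dz": 0, "twist": 0, "fingers": 2},
  {"dx": -4, "dy": 14, "dz": 0, "twist": 0, "fingers": 2},
  {"dx": -4.8, "dy": 17, "dz": 0, "twist": 0, "fingers": 2},
  {"dx": -4.8, "dy": 18.5, "dz": 1, "twist": 0, "fingers": 2},
  {"dx": -4.8, "dy": 18.5, "dz": 3, "twist": 0, "fingers": 2},
  {"dx": -4.8, "dy": 18.5, "dz": 5, "twist": 0, "fingers": 2},
  {"dx": -4.8, "dy": 18.5, "dz": 5.5, "twist": 0, "fingers": 2},
  {"dx": -4.8, "dy": 18.5, "dz": 5.5, "twist": 0, "fingers": 2},
])

```text
time: 15.3
position: [0.5418, 0.0711, 0.1767]
ee_rot: [0.063, 0.998, 0.0, -0.003]
force: [0.2, -0.3, -2.0]
opening: 0.0235
gripper_force: 29.9
```

```bash
python3 -c "
from h import *
go(.5445,.0701,.16,-.127+np.pi/2)
s=ctrl.sense();print(s['position'],s['opening'])
X=np.r_[s['position'][:2],s['position'][2]-.074];print(px('scene',X),px('scene',(.5445,.0701,.078)),px('scene',(.614,.0612,.123)))
a=ctrl.read_camera('scene')['pixels'][230:330,270:400]
cv2.imwrite('pics/ins.png',cv2.resize(a,None,fx=6,fy=6,interpolation=cv2.INTER_CUBIC))"
```

```text
d(cm) [-0.29 -0.07  1.67] twist 0.001 ty 1.444 j6 -1.46 t 15.3
[0.54181382 0.07113194 0.17671011] 0.023500286944170605
[334.05724033 263.41606549] [333.8178436  272.56395027] [343.41245645 275.63854526]
```

View pics/ins.png

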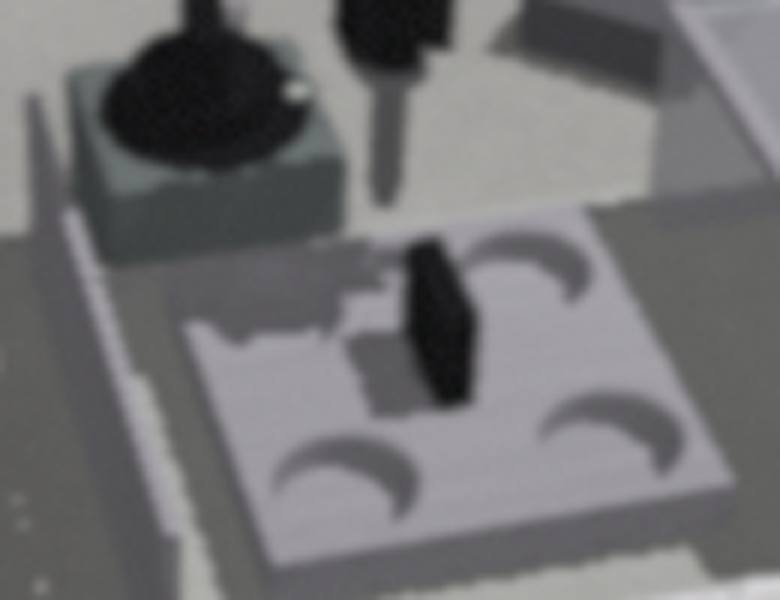

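```bash
python3 -c "
from h import *
C=[((735,478),(85,-0,0))]
q=[at('scene',270+u/6,230+v/6,.078)[:2] for u,v in((735,480),(275,567),(185,322),(585,208))]
q=np.array(q);print(q,q.mean(0))
for a,b in((1,0),(2,3),(2,1),(3,0)):
  d=q[b]-q[a];print(np.arctan2(d[1],d[0]),np.linalg.norm(d))
"
```

```text
[[ 0.70859347  0.13522562]
 [ 0.6891061  -0.03361078]
 [ 0.55442034 -0.01616736]
 [ 0.54601756  0.15760923]] [0.62453437 0.06076418]
1.455883212339708 0.16995731326418947
1.6191125805207291 0.17397962216366228
-0.1287950667425235 0.13581063564721058
-0.13682075040834676 0.16410957395982798
```

Emit:
move_arm([
  {"dx": -0.3, "dy": -0.1, "dz": 0.5, "twist": 0, "fingers": 2},
  {"dx": -0.3, "dy": -0.1, "dz": 1, "twist": 0, "fingers": 2},
  {"dx": -0.3, "dy": -0.1, "dz": 1.5, "twist": 0, "fingers": 2},
  {"dx": -0.3, "dy": -0.1, "dz": 1.5, "twist": 0, "fingers": 2},
  {"dx": -0.3, "dy": -0.1, "dz": 1.5, "twist": 0, "fingers": 2},
  {"dx": -0.3, "dy": -0.1, "dz": 1.5, "twist": 0, "fingers": 2},
  {"dx": -0.3, "dy": -0.1, "dz": 1.5, "twist": 0, "fingers": 2},
  {"dx": -0.3, "dy": -0.1, "dz": 1.5, "twist": 0, "fingers": 2},
  {"dx": -0.3, "dy": -0.1, "dz": 1.5, "twist": 0, "fingers": 2},
  {"dx": -0.3, "dy": -0.1, "dz": 1.5, "twist": 0, "fingers": 2},
])

```text
time: 16.18
position: [0.5472, 0.0691, 0.1647]
ee_rot: [0.063, 0.998, -0.0, 0.0]
force: [0.7, -0.2, -1.5]
opening: 0.0232
gripper_force: 29.9
```

```bash
python3 -c "
from h import *
go(.5448,.0702,.09,-.127+np.pi/2)"
```

```text
d(cm) [0.25 0.07 7.47] twist 0.0 ty 1.444 j6 -1.46 t 16.18
```

```bash
python3 -c "
from h import *
for i in range(5):
  print(ctrl.sense()['position']); ctrl.read_camera('top')
go(.5448,.0702,.09,-.127+np.pi/2)"
```

```text
[0.54719125 0.06914417 0.16471963]
[0.54718205 0.06916443 0.16468977]
[0.5471252  0.06916686 0.16461933]
[0.54712155 0.06917615 0.16460874]
[0.54710537 0.06916321 0.16456798]
d(cm) [0.24 0.07 7.45] twist 0.0 ty 1.444 j6 -1.46 t 16.43
```

Emit:
move_arm([
  {"dx": 0.25, "dy": 0.1, "dz": 0, "twist": 0, "fingers": 2},
  {"dx": 0.25, "dy": 0.1, "dz": 0.2, "twist": 0, "fingers": 2},
  {"dx": 0.25, "dy": 0.1, "dz": 0.4, "twist": 0, "fingers": 2},
  {"dx": 0.25, "dy": 0.1, "dz": 0.6, "twist": 0, "fingers": 2},
  {"dx": 0.25, "dy": 0.1, "dz": 0.9, "twist": 0, "fingers": 2},
  {"dx": 0.25, "dy": 0.1, "dz": 1.2, "twist": 0, "fingers": 2},
  {"dx": 0.25, "dy": 0.1, "dz": 1.5, "twist": 0, "fingers": 2},
  {"dx": 0.25, "dy": 0.1, "dz": 1.8, "twist": 0, "fingers": 2},
  {"dx": 0.25, "dy": 0.1, "dz": 2.1, "twist": 0, "fingers": 2},
  {"dx": 0.25, "dy": 0.1, "dz": 2.4, "twist": 0, "fingers": 2},
])

```text
time: 17.27
position: [0.5446, 0.0705, 0.1401]
ee_rot: [0.063, 0.998, 0.0, -0.0]
force: [-0.1, 1.3, -0.9]
opening: 0.0231
gripper_force: 29.9
```

```bash
python3 -c "
from h import *
go(.5448,.0702,.09,-.127+np.pi/2);print(ctrl.sense()['wrist_torque'],ctrl.sense()['opening'])"
```

```text
d(cm) [-0.02 -0.03  5.01] twist 0.0 ty 1.444 j6 -1.46 t 17.27
[ 0.19734274 -0.04138506  0.04288923] 0.023059732448595643
```

Emit:
move_arm([
  {"dx": 0, "dy": 0, "dz": 0.3, "twist": 0, "fingers": 2},
  {"dx": 0, "dy": 0, "dz": 0.6, "twist": 0, "fingers": 2},
  {"dx": 0, "dy": 0, "dz": 0.9, "twist": 0, "fingers": 2},
  {"dx": 0, "dy": 0, "dz": 1.2, "twist": 0, "fingers": 2},
  {"dx": 0, "dy": 0, "dz": 1.5, "twist": 0, "fingers": 2},
  {"dx": 0, "dy": 0, "dz": 1.8, "twist": 0, "fingers": 2},
  {"dx": 0, "dy": 0, "dz": 2.1, "twist": 0, "fingers": 2},
  {"dx": 0, "dy": 0, "dz": 2.4, "twist": 0, "fingers": 2},
  {"dx": 0, "dy": 0, "dz": 2.7, "twist": 0, "fingers": 2},
  {"dx": 0, "dy": 0, "dz": 3, "twist": 0, "fingers": 2},
])

```text
time: 18.1
position: [0.5448, 0.0705, 0.1103]
ee_rot: [0.063, 0.998, 0.0, 0.0]
force: [-1.0, 1.0, -1.0]
opening: 0.0234
gripper_force: 29.9
```

Emit:
move_arm([
  {"dx": 0, "dy": 0, "dz": 0.4, "twist": 0, "fingers": 2},
  {"dx": 0, "dy": 0, "dz": 0.8, "twist": 0, "fingers": 2},
  {"dx": 0, "dy": 0, "dz": 1.2, "twist": 0, "fingers": 2},
  {"dx": 0, "dy": 0, "dz": 1.6, "twist": 0, "fingers": 2},
  {"dx": 0, "dy": 0, "dz": 1.9, "twist": 0, "fingers": 2},
  {"dx": 0, "dy": 0, "dz": 2.1, "twist": 0, "fingers": 2},
  {"dx": 0, "dy": 0, "dz": 2.2, "twist": 0, "fingers": 2},
  {"dx": 0, "dy": 0, "dz": 2.3, "twist": 0, "fingers": 2},
  {"dx": 0, "dy": 0, "dz": 2.3, "twist": 0, "fingers": 2},
  {"dx": 0, "dy": 0, "dz": 2.3, "twist": 0, "fingers": 2},
])

```text
time: 18.93
position: [0.5453, 0.0704, 0.0896]
ee_rot: [0.063, 0.998, -0.0, 0.0]
force: [-6.1, 0.3, 13.0]
opening: 0.0232
gripper_force: 29.9
```

Emit:
move_arm([
  {"dx": 0, "dy": 0, "dz": -0.1, "twist": 0, "fingers": 4.5},
  {"dx": 0, "dy": 0, "dz": -0.1, "twist": 0, "fingers": 4.5},
  {"dx": 0, "dy": 0, "dz": -0.1, "twist": 0, "fingers": 4.5},
  {"dx": 0, "dy": 0, "dz": -2, "twist": 0, "fingers": 4.5},
  {"dx": 0, "dy": 0, "dz": -5, "twist": 0, "fingers": 4.5},
  {"dx": 0, "dy": 0, "dz": -8.5, "twist": 0, "fingers": 6},
  {"dx": 0, "dy": -2, "dz": -10, "twist": 0.12, "fingers": 7.5},
  {"dx": 0, "dy": -5, "dz": -11, "twist": 0.24, "fingers": 7.5},
  {"dx": 0, "dy": -9, "dz": -11, "twist": 0.36, "fingers": 7.5},
  {"dx": 0, "dy": -13, "dz": -11, "twist": 0.48, "fingers": 7.5},
])

```text
time: 19.77
position: [0.5289, -0.0595, 0.1988]
ee_rot: [0.301, 0.954, -0.0, 0.002]
force: [0.2, -0.3, -0.8]
opening: 0.0702
gripper_force: 0.0
```

```bash
python3 - <<'E'
from h import *
go(.642,-.2337,.13,-.127)
a=ctrl.read_camera('scene')['pixels'];
b=cv2.resize(a[230:340,260:400],None,fx=3,fy=3,interpolation=cv2.INTER_CUBIC);c=cv2.resize(a[260:370,90:240],None,fx=2.5,fy=2.5,interpolation=cv2.INTER_CUBIC)
c=cv2.copyMakeBorder(c,0,b.shape[0]-c.shape[0],0,0,0)
cv2.imwrite('pics/home.png',cv2.hconcat([b,c]))
E
```

```text
d(cm) [-19.23  -7.79   6.93] twist 1.087 ty 0.96 j6 -1.22 t 19.77
```

View pics/home.png

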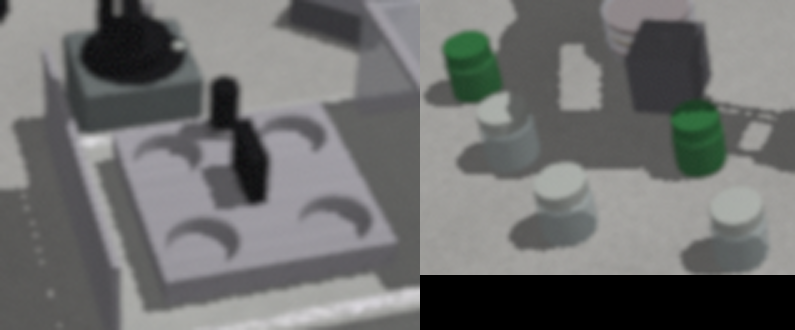

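```bash
python3 - <<'E'
from h import *
for p in((122,305.2),(146.8,334.8),(216.8,343.6)):print(at('scene',*p,.058)[:2])
go(.642,-.2337,.026,-.127)
E
```

```text
[ 0.45724572 -0.40023271]
[ 0.57007794 -0.36023093]
[ 0.64716895 -0.23226514]
d(cm) [-18.94  -6.83  17.32] twist 1.075 ty 0.948 j6 -1.22 t 19.82
```

Emit:
move_arm([
  {"dx": -2, "dy": -0.8, "dz": 0, "twist": 0.12, "fingers": 7.5},
  {"dx": -4, "dy": -1.6, "dz": 0, "twist": 0.24, "fingers": 7.5},
  {"dx": -6.5, "dy": -2.6, "dz": 0, "twist": 0.36, "fingers": 7.5},
  {"dx": -9, "dy": -3.6, "dz": 0, "twist": 0.48, "fingers": 7.5},
  {"dx": -12, "dy": -4.8, "dz": 0, "twist": 0.6, "fingers": 7.5},
  {"dx": -15, "dy": -6, "dz": 0, "twist": 0.72, "fingers": 7.5},
  {"dx": -18, "dy": -7, "dz": 1, "twist": 0.84, "fingers": 7.5},
  {"dx": -19.2, "dy": -7.8, "dz": 3, "twist": 0.96, "fingers": 7.5},
  {"dx": -19.2, "dy": -7.8, "dz": 5, "twist": 1.08, "fingers": 7.5},
  {"dx": -19.2, "dy": -7.8, "dz": 7, "twist": 1.09, "fingers": 7.5},
])

```text
time: 20.65
position: [0.6419, -0.2335, 0.126]
ee_rot: [0.753, 0.658, -0.0, 0.0]
force: [-0.2, 0.5, -0.6]
opening: 0.0751
gripper_force: 0.0
```

```bash
python3 - <<'E'
from h import *
ctrl.read_camera('scene')
go(.642,-.2337,.026,-.127)
E
```

```text
d(cm) [-0.19  0.39  9.45] twist -0.002 ty -0.129 j6 -0.33 t 20.7
```

Emit:
move_arm([
  {"dx": -0.2, "dy": 0.4, "dz": 2, "twist": 0, "fingers": 7.5},
  {"dx": -0.2, "dy": 0.4, "dz": 5, "twist": 0, "fingers": 7.5},
  {"dx": -0.2, "dy": 0.4, "dz": 7.5, "twist": 0, "fingers": 7.5},
  {"dx": -0.2, "dy": 0.4, "dz": 9, "twist": 0, "fingers": 7.5},
  {"dx": -0.2, "dy": 0.4, "dz": 9.4, "twist": 0, "fingers": 7.5},
  {"dx": -0.2, "dy": 0.4, "dz": 9.4, "twist": 0, "fingers": 7.5},
  {"dx": -0.2, "dy": 0.4, "dz": 9.4, "twist": 0, "fingers": 7.5},
  {"dx": -0.2, "dy": 0.4, "dz": 9.4, "twist": 0, "fingers": 4},
  {"dx": -0.2, "dy": 0.4, "dz": 9.4, "twist": 0, "fingers": 4},
  {"dx": -0.2, "dy": 0.4, "dz": 9.4, "twist": 0, "fingers": 4},
], newtons=15)

```text
time: 21.53
position: [0.6463, -0.235, 0.0354]
ee_rot: [0.75, 0.661, 0.001, 0.001]
force: [-0.1, 0.6, -1.1]
opening: 0.0624
gripper_force: 0.0
```

Emit:
move_arm([
  {"dx": 0, "dy": 0, "dz": 0, "twist": 0, "fingers": 4},
  {"dx": 0, "dy": 0, "dz": 0, "twist": 0, "fingers": 4},
  {"dx": 0, "dy": 0, "dz": 0, "twist": 0, "fingers": 4},
  {"dx": 0, "dy": 0, "dz": 0, "twist": 0, "fingers": 4},
  {"dx": 0, "dy": 0, "dz": 0, "twist": 0, "fingers": 4},
  {"dx": 0, "dy": 0, "dz": 0, "twist": 0, "fingers": 4},
  {"dx": 0, "dy": 0, "dz": 0, "twist": 0, "fingers": 4},
  {"dx": 0, "dy": 0, "dz": 0, "twist": 0, "fingers": 4},
  {"dx": 0, "dy": 0, "dz": 0, "twist": 0, "fingers": 4},
  {"dx": 0, "dy": 0, "dz": 0, "twist": 0, "fingers": 4},
])

```text
time: 22.37
position: [0.6451, -0.2346, 0.0339]
ee_rot: [0.75, 0.661, -0.0, -0.0]
force: [-3.5, -0.2, 5.9]
opening: 0.0458
gripper_force: 15.0
```

```bash
python3 - <<'E'
from h import *
c,s=np.cos(-.127),np.sin(-.127)
for n,(x,y) in enumerate([(-50,-50),(-50,50),(50,-50),(50,50)]):
  print(n,(.6143+(c*x-s*y)/1e3).round(4),(.0614+(s*x+c*y)/1e3).round(4))
go(.642,-.2337,.026,-.127)
go(.614+c*.05-s*.05,.0614+s*.05+c*.05,.21,-.127)
E
```

```text
0 0.5584 0.0181
1 0.571 0.1173
2 0.6576 0.0055
3 0.6702 0.1047
d(cm) [ 0.05 -0.32  0.79] twist 0.001 ty -0.126 j6 -0.34 t 22.37
d(cm) [ 33.97  -1.81 -17.61] twist 0.001 ty -0.126 j6 -0.34 t 22.37
```

Emit:
move_arm([
  {"dx": 0, "dy": 0, "dz": -1.5, "twist": 0, "fingers": 4},
  {"dx": 0, "dy": 0, "dz": -5, "twist": 0, "fingers": 4},
  {"dx": 0, "dy": 0, "dz": -9, "twist": 0, "fingers": 4},
  {"dx": 0, "dy": 0, "dz": -13, "twist": 0, "fingers": 4},
  {"dx": 1, "dy": 0, "dz": -16.5, "twist": 0, "fingers": 4},
  {"dx": 4, "dy": 0, "dz": -17.6, "twist": 0, "fingers": 4},
  {"dx": 8, "dy": -0.4, "dz": -17.6, "twist": 0, "fingers": 4},
  {"dx": 12, "dy": -0.8, "dz": -17.6, "twist": 0, "fingers": 4},
  {"dx": 16, "dy": -1, "dz": -17.6, "twist": 0, "fingers": 4},
  {"dx": 20, "dy": -1.2, "dz": -17.6, "twist": 0, "fingers": 4},
])

```text
time: 23.2
position: [0.6585, -0.0328, 0.2103]
ee_rot: [0.75, 0.661, 0.001, 0.0]
force: [0.5, -0.3, -1.5]
opening: 0.0452
gripper_force: 15.0
```

Emit:
move_arm([
  {"dx": 4, "dy": -0.2, "dz": 0, "twist": 0, "fingers": 4},
  {"dx": 8, "dy": -0.4, "dz": 0, "twist": 0, "fingers": 4},
  {"dx": 12, "dy": -0.6, "dz": 0, "twist": 0, "fingers": 4},
  {"dx": 14, "dy": -0.6, "dz": 1, "twist": 0, "fingers": 4},
  {"dx": 14, "dy": -0.6, "dz": 3, "twist": 0, "fingers": 4},
  {"dx": 14, "dy": -0.6, "dz": 5, "twist": 0, "fingers": 4},
  {"dx": 14, "dy": -0.6, "dz": 7, "twist": 0, "fingers": 4},
  {"dx": 14, "dy": -0.6, "dz": 7, "twist": 0, "fingers": 4},
  {"dx": 14, "dy": -0.6, "dz": 7, "twist": 0, "fingers": 4},
  {"dx": 14, "dy": -0.6, "dz": 7, "twist": 0, "fingers": 4},
])

```text
time: 24.03
position: [0.6709, 0.105, 0.141]
ee_rot: [0.75, 0.661, 0.001, 0.0]
force: [-0.1, 0.9, -1.3]
opening: 0.0455
gripper_force: 15.0
```

```bash
python3 - <<'E'
from h import *
for i in range(4): ctrl.read_camera('top')
go(.6702,.1047,.096,-.127);print(ctrl.sense()['position'])
E
```

```text
d(cm) [-0.03 -0.12  4.56] twist 0.001 ty -0.126 j6 0.17 t 24.23
[0.67126702 0.1048845  0.14156831]
```

Emit:
move_arm([
  {"dx": 0, "dy": -0.1, "dz": 0.6, "twist": 0, "fingers": 4},
  {"dx": 0, "dy": -0.1, "dz": 1.2, "twist": 0, "fingers": 4},
  {"dx": 0, "dy": -0.1, "dz": 1.8, "twist": 0, "fingers": 4},
  {"dx": 0, "dy": -0.1, "dz": 2.4, "twist": 0, "fingers": 4},
  {"dx": 0, "dy": -0.1, "dz": 3, "twist": 0, "fingers": 4},
  {"dx": 0, "dy": -0.1, "dz": 3.5, "twist": 0, "fingers": 4},
  {"dx": 0, "dy": -0.1, "dz": 4, "twist": 0, "fingers": 4},
  {"dx": 0, "dy": -0.1, "dz": 4.4, "twist": 0, "fingers": 4},
  {"dx": 0, "dy": -0.1, "dz": 4.6, "twist": 0, "fingers": 4},
  {"dx": 0, "dy": -0.1, "dz": 4.6, "twist": 0, "fingers": 4},
])

```text
time: 25.07
position: [0.6698, 0.1047, 0.0954]
ee_rot: [0.75, 0.661, 0.0, 0.001]
force: [-4.0, -2.2, 7.8]
opening: 0.0458
gripper_force: 15.0
```

Emit:
move_arm([
  {"dx": 0, "dy": 0, "dz": 0, "twist": 0, "fingers": 7},
  {"dx": 0, "dy": 0, "dz": 0, "twist": 0, "fingers": 7},
  {"dx": 0, "dy": 0, "dz": 0, "twist": 0, "fingers": 7},
  {"dx": 0, "dy": 0, "dz": -2.5, "twist": 0, "fingers": 7},
  {"dx": 0, "dy": 0, "dz": -6, "twist": 0, "fingers": 7},
  {"dx": -1, "dy": 0, "dz": -9.5, "twist": 0, "fingers": 7},
  {"dx": -4, "dy": -0.4, "dz": -10.5, "twist": 0, "fingers": 7},
  {"dx": -8, "dy": -0.8, "dz": -10.5, "twist": 0, "fingers": 7},
  {"dx": -12, "dy": -1.2, "dz": -10.5, "twist": 0, "fingers": 7.5},
  {"dx": -16, "dy": -1.5, "dz": -10.5, "twist": 0, "fingers": 7.5},
])

```text
time: 25.9
position: [0.6338, -0.0527, 0.1991]
ee_rot: [0.75, 0.662, 0.0, 0.0]
force: [0.4, -0.7, 0.6]
opening: 0.0737
gripper_force: 0.0
```

Emit:
move_arm([
  {"dx": -4, "dy": -0.4, "dz": 0, "twist": 0, "fingers": 7.5},
  {"dx": -8, "dy": -0.8, "dz": 0, "twist": 0, "fingers": 7.5},
  {"dx": -12, "dy": -1.2, "dz": 0, "twist": 0, "fingers": 7.5},
  {"dx": -16, "dy": -1.6, "dz": 0, "twist": 0, "fingers": 7.5},
  {"dx": -20, "dy": -2, "dz": 0, "twist": 0, "fingers": 7.5},
  {"dx": -24, "dy": -2.4, "dz": 2, "twist": 0, "fingers": 7.5},
  {"dx": -28, "dy": -2.8, "dz": 4, "twist": 0, "fingers": 7.5},
  {"dx": -31.5, "dy": -2.8, "dz": 7, "twist": 0, "fingers": 7.5},
  {"dx": -31.5, "dy": -2.8, "dz": 9, "twist": 0, "fingers": 7.5},
  {"dx": -31.5, "dy": -2.8, "dz": 9, "twist": 0, "fingers": 7.5},
])

```text
time: 26.73
position: [0.5625, -0.3613, 0.1015]
ee_rot: [0.752, 0.66, -0.001, -0.005]
force: [-0.9, 1.4, -1.6]
opening: 0.0749
gripper_force: 0.0
```

```bash
python3 - <<'E'
from h import *
for i in range(3): ctrl.read_camera('top')
go(.567,-.361,.034,-.127);print(ctrl.sense()['position'])
a=ctrl.read_camera('scene')['pixels'];
b=cv2.resize(a[230:340,260:400],None,fx=3,fy=3,interpolation=cv2.INTER_CUBIC);c=cv2.resize(a[250:360,90:240],None,fx=2.5,fy=2.5,interpolation=cv2.INTER_CUBIC)
c=cv2.copyMakeBorder(c,0,b.shape[0]-c.shape[0],0,0,0)
cv2.imwrite('pics/j2.png',cv2.hconcat([b,c]))
E
```

```text
d(cm) [-0.1  -0.01  7.51] twist 0.001 ty -0.126 j6 -0.56 t 26.88
[ 0.56724561 -0.36004034  0.10908013]
```

View pics/j2.png

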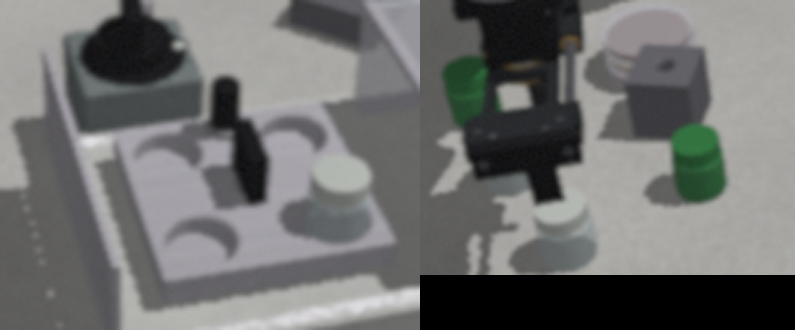

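```bash
python3 - <<'E'
from h import *
s=ctrl.sense();p=s['position'];print(p)
for d in(-.045,0,.045):
  q=px('scene',p+np.array([.992,-.126,0])*d);print((q-[90,250])*2.5+[420,0])
q=px('scene',(.567,-.361,.058));print((q-[90,250])*2.5+[420,0]); print(at('scene',90+141/2.5,250+208/2.5,.058))
E
```

```text
[ 0.56806912 -0.3601624   0.11035728]
[551.17323629 126.97945502]
[549.99636682 163.30753881]
[548.73254984 202.31955381]
[560.59684565 209.73872325]
[ 0.56507253 -0.3604617   0.058     ]
```

Emit:
move_arm([
  {"dx": 0, "dy": 0, "dz": 2, "twist": 0, "fingers": 7.5},
  {"dx": 0, "dy": 0, "dz": 4.5, "twist": 0, "fingers": 7.5},
  {"dx": 0, "dy": 0, "dz": 6.5, "twist": 0, "fingers": 7.5},
  {"dx": 0, "dy": 0, "dz": 7.5, "twist": 0, "fingers": 7.5},
  {"dx": 0, "dy": 0, "dz": 7.6, "twist": 0, "fingers": 7.5},
  {"dx": 0, "dy": 0, "dz": 7.6, "twist": 0, "fingers": 7.5},
  {"dx": 0, "dy": 0, "dz": 7.6, "twist": 0, "fingers": 4},
  {"dx": 0, "dy": 0, "dz": 7.6, "twist": 0, "fingers": 4},
  {"dx": 0, "dy": 0, "dz": 7.6, "twist": 0, "fingers": 4},
  {"dx": 0, "dy": 0, "dz": 7.6, "twist": 0, "fingers": 4},
])

```text
time: 27.77
position: [0.5672, -0.3612, 0.0338]
ee_rot: [0.75, 0.661, 0.0, 0.001]
force: [-0.9, -0.5, 1.2]
opening: 0.0557
gripper_force: 0.7
```

Emit:
move_arm([
  {"dx": 0, "dy": 0, "dz": 0, "twist": 0, "fingers": 4},
  {"dx": 0, "dy": 0, "dz": 0, "twist": 0, "fingers": 4},
  {"dx": 0, "dy": 0, "dz": 0, "twist": 0, "fingers": 4},
  {"dx": 0, "dy": 0, "dz": 0, "twist": 0, "fingers": 4},
  {"dx": 0, "dy": 0, "dz": 0, "twist": 0, "fingers": 4},
  {"dx": 0, "dy": 0, "dz": 0, "twist": 0, "fingers": 4},
  {"dx": 0, "dy": 0, "dz": 0, "twist": 0, "fingers": 4},
  {"dx": 0, "dy": 0, "dz": 0, "twist": 0, "fingers": 4},
  {"dx": 0, "dy": 0, "dz": 0, "twist": 0, "fingers": 4},
  {"dx": 0, "dy": 0, "dz": 0, "twist": 0, "fingers": 4},
])

```text
time: 28.6
position: [0.5667, -0.3609, 0.033]
ee_rot: [0.75, 0.661, -0.0, 0.0]
force: [-3.9, -0.4, 5.5]
opening: 0.0456
gripper_force: 15.0
```

```bash
python3 - <<'E'
from h import *
go(.6576,.0055,.21,-.127);s=ctrl.sense();print(s['position'],s['opening'])
E
```

```text
d(cm) [ 37.49   4.41 -17.71] twist 0.001 ty -0.126 j6 -0.56 t 28.6
[ 0.56668917 -0.36088859  0.03296292] 0.045636744060431146
```

Emit:
move_arm([
  {"dx": 0, "dy": 0, "dz": -1.5, "twist": 0, "fingers": 4},
  {"dx": 0, "dy": 0, "dz": -5, "twist": 0, "fingers": 4},
  {"dx": 0, "dy": 0, "dz": -9, "twist": 0, "fingers": 4},
  {"dx": 0, "dy": 0, "dz": -13, "twist": 0, "fingers": 4},
  {"dx": 1, "dy": 0, "dz": -16.5, "twist": 0, "fingers": 4},
  {"dx": 4, "dy": 0.5, "dz": -17.7, "twist": 0, "fingers": 4},
  {"dx": 8, "dy": 1, "dz": -17.7, "twist": 0, "fingers": 4},
  {"dx": 12, "dy": 1.4, "dz": -17.7, "twist": 0, "fingers": 4},
  {"dx": 16, "dy": 1.8, "dz": -17.7, "twist": 0, "fingers": 4},
  {"dx": 20, "dy": 2.3, "dz": -17.7, "twist": 0, "fingers": 4},
])

```text
time: 29.43
position: [0.6149, -0.1632, 0.2102]
ee_rot: [0.75, 0.661, 0.0, 0.0]
force: [0.6, 0.2, -1.3]
opening: 0.0454
gripper_force: 15.0
```

Emit:
move_arm([
  {"dx": 4, "dy": 0.4, "dz": 0, "twist": 0, "fingers": 4},
  {"dx": 8, "dy": 0.8, "dz": 0, "twist": 0, "fingers": 4},
  {"dx": 12, "dy": 1.4, "dz": 0, "twist": 0, "fingers": 4},
  {"dx": 16, "dy": 2.1, "dz": 0, "twist": 0, "fingers": 4},
  {"dx": 17.5, "dy": 2.1, "dz": 1, "twist": 0, "fingers": 4},
  {"dx": 17.5, "dy": 2.1, "dz": 3, "twist": 0, "fingers": 4},
  {"dx": 17.5, "dy": 2.1, "dz": 5, "twist": 0, "fingers": 4},
  {"dx": 17.5, "dy": 2.1, "dz": 7, "twist": 0, "fingers": 4},
  {"dx": 17.5, "dy": 2.1, "dz": 7, "twist": 0, "fingers": 4},
  {"dx": 17.5, "dy": 2.1, "dz": 7, "twist": 0, "fingers": 4},
])

```text
time: 30.27
position: [0.6563, 0.0059, 0.1381]
ee_rot: [0.75, 0.661, -0.001, -0.001]
force: [0.3, -0.5, -1.6]
opening: 0.0454
gripper_force: 15.0
```

```bash
python3 - <<'E'
from h import *
for i in range(5): ctrl.read_camera('top')
go(.6576,.0055,.095,-.127);print(ctrl.sense()['position'])
E
```

```text
d(cm) [-0.01 -0.13  4.66] twist 0.001 ty -0.126 j6 0.01 t 30.52
[0.65875731 0.0054698  0.14164275]
```

Emit:
move_arm([
  {"dx": 0, "dy": -0.1, "dz": 0.6, "twist": 0, "fingers": 4},
  {"dx": 0, "dy": -0.1, "dz": 1.2, "twist": 0, "fingers": 4},
  {"dx": 0, "dy": -0.1, "dz": 1.8, "twist": 0, "fingers": 4},
  {"dx": 0, "dy": -0.1, "dz": 2.4, "twist": 0, "fingers": 4},
  {"dx": 0, "dy": -0.1, "dz": 3, "twist": 0, "fingers": 4},
  {"dx": 0, "dy": -0.1, "dz": 3.5, "twist": 0, "fingers": 4},
  {"dx": 0, "dy": -0.1, "dz": 4, "twist": 0, "fingers": 4},
  {"dx": 0, "dy": -0.1, "dz": 4.5, "twist": 0, "fingers": 4},
  {"dx": 0, "dy": -0.1, "dz": 4.7, "twist": 0, "fingers": 4},
  {"dx": 0, "dy": -0.1, "dz": 4.7, "twist": 0, "fingers": 4},
])

```text
time: 31.35
position: [0.6574, 0.0063, 0.0941]
ee_rot: [0.75, 0.661, 0.001, 0.0]
force: [-1.8, 1.6, 6.6]
opening: 0.0455
gripper_force: 15.0
```

Emit:
move_arm([
  {"dx": 0, "dy": 0, "dz": 0, "twist": 0, "fingers": 7},
  {"dx": 0, "dy": 0, "dz": 0, "twist": 0, "fingers": 7},
  {"dx": 0, "dy": 0, "dz": 0, "twist": 0, "fingers": 7},
  {"dx": 0, "dy": 0, "dz": -2.5, "twist": 0, "fingers": 7},
  {"dx": 0, "dy": 0, "dz": -6, "twist": 0, "fingers": 7},
  {"dx": -1, "dy": 0, "dz": -9.5, "twist": 0, "fingers": 7},
  {"dx": -4, "dy": -1.2, "dz": -10.5, "twist": 0, "fingers": 7},
  {"dx": -7.7, "dy": -2.6, "dz": -10.5, "twist": 0, "fingers": 7},
  {"dx": -11.5, "dy": -4, "dz": -10.5, "twist": 0, "fingers": 7.5},
  {"dx": -15.3, "dy": -5.4, "dz": -10.5, "twist": 0, "fingers": 7.5},
])

```text
time: 32.18
position: [0.5831, -0.1402, 0.198]
ee_rot: [0.75, 0.662, 0.0, 0.001]
force: [0.7, -0.4, 0.1]
opening: 0.0737
gripper_force: 0.0
```

Emit:
move_arm([
  {"dx": -3.8, "dy": -1.4, "dz": 0, "twist": 0, "fingers": 7.5},
  {"dx": -7.6, "dy": -2.8, "dz": 0, "twist": 0, "fingers": 7.5},
  {"dx": -11.4, "dy": -4.2, "dz": 0, "twist": 0, "fingers": 7.5},
  {"dx": -15.2, "dy": -5.6, "dz": 0, "twist": 0, "fingers": 7.5},
  {"dx": -19, "dy": -7, "dz": 0, "twist": 0, "fingers": 7.5},
  {"dx": -22.7, "dy": -8.4, "dz": 1, "twist": 0, "fingers": 7.5},
  {"dx": -26, "dy": -9.8, "dz": 3, "twist": 0, "fingers": 7.5},
  {"dx": -27.3, "dy": -9.8, "dz": 6, "twist": 0, "fingers": 7.5},
  {"dx": -27.3, "dy": -9.8, "dz": 9, "twist": 0, "fingers": 7.5},
  {"dx": -27.3, "dy": -9.8, "dz": 9, "twist": 0, "fingers": 7.5},
])

```text
time: 33.02
position: [0.4482, -0.3954, 0.1006]
ee_rot: [0.751, 0.66, 0.0, -0.006]
force: [-1.8, 1.3, -1.5]
opening: 0.075
gripper_force: 0.0
```

```bash
python3 - <<'E'
from h import *
for i in range(4): a=ctrl.read_camera('scene')['pixels']
go(.453,-.398,.034,-.127);print(ctrl.sense()['position'])
b=cv2.resize(a[230:340,260:400],None,fx=3,fy=3,interpolation=cv2.INTER_CUBIC);c=cv2.resize(a[250:360,70:220],None,fx=2.5,fy=2.5,interpolation=cv2.INTER_CUBIC)
c=cv2.copyMakeBorder(c,0,b.shape[0]-c.shape[0],0,0,0)
cv2.imwrite('pics/j3.png',cv2.hconcat([b,c]))
E
```

```text
d(cm) [ 0.01 -0.06  7.56] twist 0.002 ty -0.125 j6 -0.73 t 33.22
[ 0.45347332 -0.39801125  0.10961593]
```

View pics/j3.png

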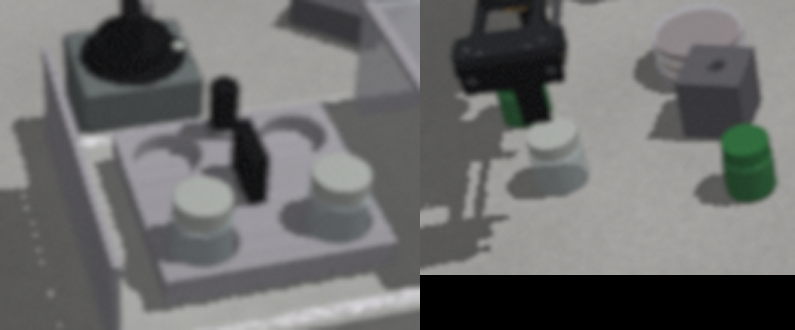

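Emit:
move_arm([
  {"dx": 0, "dy": 0, "dz": 2, "twist": 0, "fingers": 6.8},
  {"dx": 0, "dy": 0, "dz": 4.5, "twist": 0, "fingers": 6.8},
  {"dx": 0, "dy": 0, "dz": 6.5, "twist": 0, "fingers": 6.8},
  {"dx": 0, "dy": 0, "dz": 7.5, "twist": 0, "fingers": 6.8},
  {"dx": 0, "dy": 0, "dz": 7.6, "twist": 0, "fingers": 6.8},
  {"dx": 0, "dy": 0, "dz": 7.6, "twist": 0, "fingers": 6.8},
  {"dx": 0, "dy": 0, "dz": 7.6, "twist": 0, "fingers": 4},
  {"dx": 0, "dy": 0, "dz": 7.6, "twist": 0, "fingers": 4},
  {"dx": 0, "dy": 0, "dz": 7.6, "twist": 0, "fingers": 4},
  {"dx": 0, "dy": 0, "dz": 7.6, "twist": 0, "fingers": 4},
])

```text
time: 34.05
position: [0.4526, -0.3981, 0.0327]
ee_rot: [0.75, 0.661, -0.0, 0.001]
force: [-2.1, -0.8, 0.8]
opening: 0.0487
gripper_force: 0.6
```

Emit:
move_arm([
  {"dx": 0, "dy": 0, "dz": 0, "twist": 0, "fingers": 4},
  {"dx": 0, "dy": 0, "dz": 0, "twist": 0, "fingers": 4},
  {"dx": 0, "dy": 0, "dz": 0, "twist": 0, "fingers": 4},
  {"dx": 0, "dy": 0, "dz": 0, "twist": 0, "fingers": 4},
  {"dx": 0, "dy": 0, "dz": 0, "twist": 0, "fingers": 4},
  {"dx": 0, "dy": 0, "dz": 0, "twist": 0, "fingers": 4},
  {"dx": 0, "dy": 0, "dz": 0, "twist": 0, "fingers": 4},
  {"dx": 0, "dy": 0, "dz": 0, "twist": 0, "fingers": 4},
  {"dx": 0, "dy": 0, "dz": 0, "twist": 0, "fingers": 4},
  {"dx": 0, "dy": 0, "dz": 0, "twist": 0, "fingers": 4},
])

```text
time: 34.88
position: [0.4524, -0.398, 0.0324]
ee_rot: [0.75, 0.661, -0.0, 0.0]
force: [-2.1, 0.7, 6.6]
opening: 0.0453
gripper_force: 15.0
```

```bash
python3 - <<'E'
from h import *
go(.571,.1173,.21,-.127);s=ctrl.sense();print(s['position'],s['opening'])
E
```

```text
d(cm) [ 52.6    5.3  -17.79] twist 0.001 ty -0.126 j6 -0.73 t 34.88
[ 0.45236712 -0.39799278  0.03236715] 0.045346077852654224
```

Emit:
move_arm([
  {"dx": 0, "dy": 0, "dz": -1.5, "twist": 0, "fingers": 4},
  {"dx": 0, "dy": 0, "dz": -5, "twist": 0, "fingers": 4},
  {"dx": 0, "dy": 0, "dz": -9, "twist": 0, "fingers": 4},
  {"dx": 0, "dy": 0, "dz": -13, "twist": 0, "fingers": 4},
  {"dx": 1, "dy": 0, "dz": -16.5, "twist": 0, "fingers": 4},
  {"dx": 4, "dy": 0.5, "dz": -17.8, "twist": 0, "fingers": 4},
  {"dx": 8, "dy": 1, "dz": -17.8, "twist": 0, "fingers": 4},
  {"dx": 12, "dy": 1.4, "dz": -17.8, "twist": 0, "fingers": 4},
  {"dx": 16, "dy": 1.8, "dz": -17.8, "twist": 0, "fingers": 4},
  {"dx": 20, "dy": 2.3, "dz": -17.8, "twist": 0, "fingers": 4},
])

```text
time: 35.72
position: [0.5, -0.2002, 0.2092]
ee_rot: [0.75, 0.661, 0.0, -0.0]
force: [1.0, -0.7, -1.6]
opening: 0.0455
gripper_force: 15.0
```

Emit:
move_arm([
  {"dx": 4, "dy": 0.4, "dz": 0, "twist": 0, "fingers": 4},
  {"dx": 8, "dy": 0.8, "dz": 0, "twist": 0, "fingers": 4},
  {"dx": 12, "dy": 1.2, "dz": 0, "twist": 0, "fingers": 4},
  {"dx": 16, "dy": 1.6, "dz": 0, "twist": 0, "fingers": 4},
  {"dx": 20, "dy": 2, "dz": 0, "twist": 0, "fingers": 4},
  {"dx": 24, "dy": 2.4, "dz": 0, "twist": 0, "fingers": 4},
  {"dx": 28, "dy": 2.8, "dz": 0, "twist": 0, "fingers": 4},
  {"dx": 31, "dy": 3, "dz": 1, "twist": 0, "fingers": 4},
  {"dx": 32.6, "dy": 3, "dz": 3, "twist": 0, "fingers": 4},
  {"dx": 32.6, "dy": 3, "dz": 5, "twist": 0, "fingers": 4},
])

```text
time: 36.55
position: [0.5715, 0.1217, 0.1594]
ee_rot: [0.749, 0.663, 0.001, -0.0]
force: [0.2, 0.3, -1.6]
opening: 0.0455
gripper_force: 15.0
```

```bash
python3 - <<'E'
from h import *
for i in range(8): ctrl.read_camera('top')
go(.571,.1173,.094,-.127);print(ctrl.sense()['position'])
E
```

```text
d(cm) [ 0.02 -0.12  6.73] twist -0.0 ty -0.127 j6 0.19 t 36.95
[0.57198617 0.11691594 0.16125799]
```

Emit:
move_arm([
  {"dx": 0, "dy": -0.1, "dz": 1.2, "twist": 0, "fingers": 4},
  {"dx": 0, "dy": -0.1, "dz": 2.4, "twist": 0, "fingers": 4},
  {"dx": 0, "dy": -0.1, "dz": 3.2, "twist": 0, "fingers": 4},
  {"dx": 0, "dy": -0.1, "dz": 4, "twist": 0, "fingers": 4},
  {"dx": 0, "dy": -0.1, "dz": 4.7, "twist": 0, "fingers": 4},
  {"dx": 0, "dy": -0.1, "dz": 5.3, "twist": 0, "fingers": 4},
  {"dx": 0, "dy": -0.1, "dz": 5.9, "twist": 0, "fingers": 4},
  {"dx": 0, "dy": -0.1, "dz": 6.4, "twist": 0, "fingers": 4},
  {"dx": 0, "dy": -0.1, "dz": 6.7, "twist": 0, "fingers": 4},
  {"dx": 0, "dy": -0.1, "dz": 6.8, "twist": 0, "fingers": 4},
])

```text
time: 37.78
position: [0.5711, 0.1184, 0.0938]
ee_rot: [0.75, 0.661, 0.001, 0.0]
force: [-6.0, 1.1, 17.1]
opening: 0.0456
gripper_force: 15.0
```

Emit:
move_arm([
  {"dx": 0, "dy": 0, "dz": 0, "twist": 0, "fingers": 6.8},
  {"dx": 0, "dy": 0, "dz": 0, "twist": 0, "fingers": 6.8},
  {"dx": 0, "dy": 0, "dz": 0, "twist": 0, "fingers": 6.8},
  {"dx": 0, "dy": 0, "dz": -2.5, "twist": 0, "fingers": 6.8},
  {"dx": 0, "dy": 0, "dz": -6, "twist": 0, "fingers": 6.8},
  {"dx": 0, "dy": 0, "dz": -9.5, "twist": 0, "fingers": 5},
  {"dx": 0, "dy": 0, "dz": -13.5, "twist": 0, "fingers": 5},
  {"dx": 0, "dy": 0, "dz": -15, "twist": -0.12, "fingers": 5},
  {"dx": 2, "dy": 1, "dz": -15, "twist": -0.24, "fingers": 5},
  {"dx": 5, "dy": 2, "dz": -15, "twist": -0.36, "fingers": 5},
])

```text
time: 38.62
position: [0.5977, 0.1634, 0.2444]
ee_rot: [0.619, 0.786, 0.001, 0.002]
force: [1.2, -0.5, -0.3]
opening: 0.051
gripper_force: 0.0
```

```bash
python3 - <<'E'
from h import *
for i in range(4): a=ctrl.read_camera('scene')['pixels']
go(.636,.2478,.17,-.127+np.pi/2);print(ctrl.sense()['position'])
b=cv2.resize(a[220:340,260:480],None,fx=3.5,fy=3.5,interpolation=cv2.INTER_CUBIC)
cv2.imwrite('pics/all.png',b)
E
```

```text
d(cm) [7.11 5.83 7.07] twist -1.21 ty 0.234 j6 -0.09 t 38.82
[0.59581089 0.16514511 0.24079414]
```

View pics/all.png

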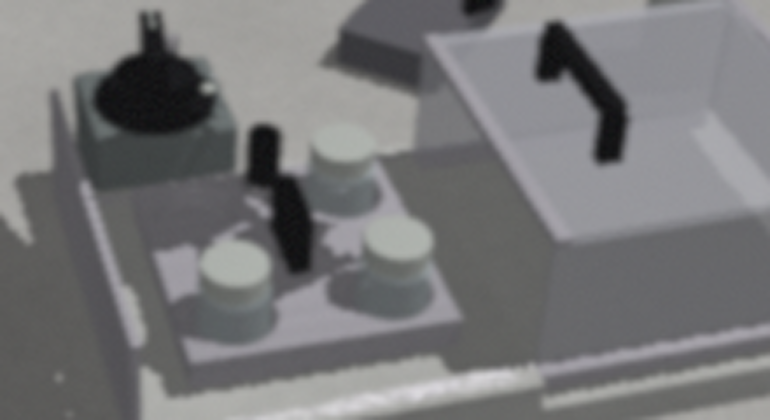

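Three jars are seated and upright in crop at (237,290), (397,265) and (343,165), and the pin is home at (263,155). Next is the hood handle.

Emit:
move_arm([
  {"dx": 1, "dy": 1, "dz": 0, "twist": -0.12, "fingers": 5},
  {"dx": 2, "dy": 2, "dz": 0, "twist": -0.24, "fingers": 5},
  {"dx": 4, "dy": 3, "dz": 0, "twist": -0.36, "fingers": 5},
  {"dx": 5, "dy": 4, "dz": 0, "twist": -0.48, "fingers": 5},
  {"dx": 6, "dy": 5, "dz": 0, "twist": -0.6, "fingers": 5},
  {"dx": 7.1, "dy": 5.8, "dz": 0, "twist": -0.72, "fingers": 5},
  {"dx": 7.1, "dy": 5.8, "dz": 0, "twist": -0.84, "fingers": 5},
  {"dx": 7.1, "dy": 5.8, "dz": 0, "twist": -0.96, "fingers": 5},
  {"dx": 7.1, "dy": 5.8, "dz": 0, "twist": -1.08, "fingers": 5},
  {"dx": 7.1, "dy": 5.8, "dz": 0, "twist": -1.2, "fingers": 5},
])

```text
time: 39.65
position: [0.6357, 0.2462, 0.241]
ee_rot: [0.066, 0.998, -0.0, -0.001]
force: [-0.5, -0.4, -0.8]
opening: 0.0501
gripper_force: 0.0
```

```bash
python3 - <<'E'
from h import *
for i in range(6): a=ctrl.read_camera('scene')['pixels']
go(.636,.2478,.17,-.127+np.pi/2);print(ctrl.sense()['position'])
E
```

```text
d(cm) [0.01 0.1  7.14] twist -0.014 ty 1.43 j6 -1.18 t 39.95
[0.63594891 0.24679292 0.241448  ]
```

Emit:
move_arm([
  {"dx": 0, "dy": 0.1, "dz": 2, "twist": -0.014, "fingers": 5},
  {"dx": 0, "dy": 0.1, "dz": 4.5, "twist": -0.014, "fingers": 5},
  {"dx": 0, "dy": 0.1, "dz": 6.5, "twist": -0.014, "fingers": 5},
  {"dx": 0, "dy": 0.1, "dz": 7.1, "twist": -0.014, "fingers": 5},
  {"dx": 0, "dy": 0.1, "dz": 7.1, "twist": -0.014, "fingers": 1},
  {"dx": 0, "dy": 0.1, "dz": 7.1, "twist": -0.014, "fingers": 1},
  {"dx": 0, "dy": 0.1, "dz": 7.1, "twist": -0.014, "fingers": 1},
  {"dx": 0, "dy": 0.1, "dz": 7.1, "twist": -0.014, "fingers": 1},
  {"dx": 0, "dy": 0.1, "dz": 7.1, "twist": -0.014, "fingers": 1},
  {"dx": 0, "dy": 0.1, "dz": 7.1, "twist": -0.014, "fingers": 1},
], newtons=20)

```text
time: 40.78
position: [0.6367, 0.2485, 0.1717]
ee_rot: [0.061, 0.998, 0.0, 0.001]
force: [0.5, 0.2, 0.1]
opening: 0.0178
gripper_force: 0.0
```

Emit:
move_arm([
  {"dx": 0, "dy": 0, "dz": 0, "twist": 0, "fingers": 1},
  {"dx": 0, "dy": 0, "dz": 0, "twist": 0, "fingers": 1},
  {"dx": 0, "dy": -1, "dz": 0, "twist": 0, "fingers": 1},
  {"dx": 0, "dy": -3, "dz": 0, "twist": 0, "fingers": 1},
  {"dx": 0, "dy": -5, "dz": 0, "twist": 0, "fingers": 1},
  {"dx": 0, "dy": -7, "dz": 0, "twist": 0, "fingers": 1},
  {"dx": 0, "dy": -9, "dz": 0, "twist": 0, "fingers": 1},
  {"dx": 0, "dy": -11, "dz": 0, "twist": 0, "fingers": 1},
  {"dx": 0, "dy": -13, "dz": 0, "twist": 0, "fingers": 1},
  {"dx": 0, "dy": -15, "dz": 0, "twist": 0, "fingers": 1},
])

```text
time: 41.62
position: [0.6167, 0.0999, 0.1714]
ee_rot: [0.061, 0.998, 0.001, -0.001]
force: [-5.0, 4.3, 5.7]
opening: 0.0141
gripper_force: 20.0
```

```bash
python3 - <<'E'
from h import *
go(.6067,.0019,.17,-.127+np.pi/2);print(ctrl.sense()['position'])
E
```

```text
d(cm) [-0.21 -9.85  0.12] twist 0.005 ty 1.448 j6 -1.42 t 41.62
[0.6166619  0.09994373 0.1713894 ]
```

Emit:
move_arm([
  {"dx": 0, "dy": -2, "dz": 0, "twist": 0, "fingers": 1},
  {"dx": -0.1, "dy": -4, "dz": 0, "twist": 0, "fingers": 1},
  {"dx": -0.1, "dy": -6, "dz": 0, "twist": 0, "fingers": 1},
  {"dx": -0.1, "dy": -7.5, "dz": 0, "twist": 0, "fingers": 1},
  {"dx": -0.2, "dy": -8.7, "dz": 0, "twist": 0, "fingers": 1},
  {"dx": -0.2, "dy": -9.4, "dz": 0, "twist": 0, "fingers": 1},
  {"dx": -0.2, "dy": -9.9, "dz": 0, "twist": 0, "fingers": 1},
  {"dx": -0.2, "dy": -10.2, "dz": 0, "twist": 0, "fingers": 1},
  {"dx": -0.2, "dy": -10.4, "dz": 0, "twist": 0, "fingers": 1},
  {"dx": -0.2, "dy": -10.4, "dz": 0, "twist": 0, "fingers": 1},
])

```text
time: 42.45
position: [0.6037, 0.002, 0.1712]
ee_rot: [0.061, 0.998, 0.005, -0.004]
force: [-14.3, 18.9, 13.5]
opening: 0.0137
gripper_force: 19.9
```

```bash
python3 - <<'E'
from h import *
ctrl.read_camera('top')
go(.6067,.0019,.17,-.127+np.pi/2);print(ctrl.sense()['position'],ctrl.sense()['force'])
E
```

```text
d(cm) [-0.29  0.03  0.12] twist 0.006 ty 1.45 j6 -1.58 t 42.5
[0.60376101 0.00193848 0.17125031] [-13.68643365  18.91464641  13.94495172]
```

Emit:
move_arm([
  {"dx": 0, "dy": 0.1, "dz": 0, "twist": 0, "fingers": 5},
  {"dx": 0, "dy": 0.2, "dz": 0, "twist": 0, "fingers": 5},
  {"dx": 0, "dy": 0.2, "dz": 0, "twist": 0, "fingers": 5},
  {"dx": 0, "dy": 0.2, "dz": 0, "twist": 0, "fingers": 5},
  {"dx": 0, "dy": 0.2, "dz": -2, "twist": 0, "fingers": 5},
  {"dx": 0, "dy": 0.2, "dz": -5.5, "twist": 0, "fingers": 5},
  {"dx": 2, "dy": 0.2, "dz": -7, "twist": 0.07, "fingers": 3.2},
  {"dx": 5.5, "dy": 0.5, "dz": -7, "twist": 0.07, "fingers": 3.2},
  {"dx": 9.5, "dy": 0.9, "dz": -7, "twist": 0.07, "fingers": 3.2},
  {"dx": 13, "dy": 1.1, "dz": -7, "twist": 0.07, "fingers": 3.2},
])

```text
time: 43.33
position: [0.4779, 0.0226, 0.2405]
ee_rot: [0.097, 0.995, -0.0, 0.0]
force: [0.6, 0.6, -0.8]
opening: 0.0346
gripper_force: 0.0
```

```bash
python3 - <<'E'
from h import *
for i in range(8): ctrl.read_camera('top')
go(.4423,.0329,.165,1.374);print(ctrl.sense()['position'])
a=ctrl.read_camera('top')['pixels'][150:275,250:400];b=ctrl.read_camera('scene')['pixels'][215:330,260:400]
a=cv2.resize(a,(400,333),interpolation=cv2.INTER_CUBIC);b=cv2.resize(b,(400,333),interpolation=cv2.INTER_CUBIC);print(px('top',(.4423,.0329,.146)),px('scene',(.4423,.0329,.146)))
cv2.imwrite('pics/knob.png',cv2.hconcat([a,b]))
E
```

```text
d(cm) [3.96 0.3  7.58] twist 0.003 ty 1.377 j6 -1.5 t 43.73
[0.4805808  0.0223445  0.24080661]
[330.09762393 254.96147239] [303.34887837 229.18373828]
```

View pics/knob.png

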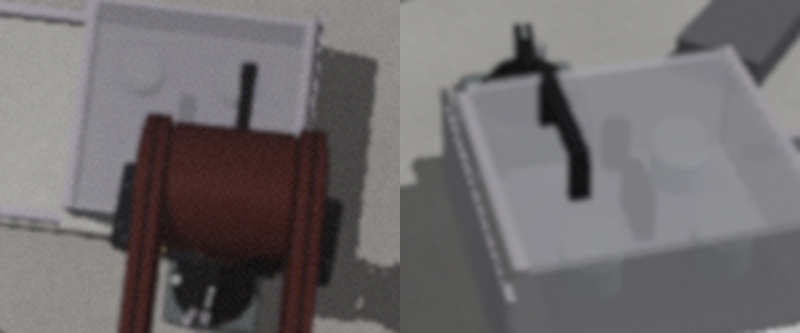

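The hood is shut against the end wall. The gripper is approaching the knob, whose pointer in the earlier crop, (487,415) to (480,455), reads about 0.08 clockwise.

Emit:
move_arm([
  {"dx": 2, "dy": 0.2, "dz": 0, "twist": 0, "fingers": 3.2},
  {"dx": 4, "dy": 0.3, "dz": 1, "twist": 0, "fingers": 3.2},
  {"dx": 4, "dy": 0.3, "dz": 4, "twist": 0, "fingers": 3.2},
  {"dx": 4, "dy": 0.3, "dz": 6.5, "twist": 0, "fingers": 3.2},
  {"dx": 4, "dy": 0.3, "dz": 7.5, "twist": 0, "fingers": 3.2},
  {"dx": 4, "dy": 0.3, "dz": 7.5, "twist": 0, "fingers": 3.2},
  {"dx": 4, "dy": 0.3, "dz": 7.5, "twist": 0, "fingers": 3.2},
  {"dx": 4, "dy": 0.3, "dz": 7.5, "twist": 0, "fingers": 3.2},
  {"dx": 4, "dy": 0.3, "dz": 7.5, "twist": 0, "fingers": 3.2},
  {"dx": 4, "dy": 0.3, "dz": 7.5, "twist": 0, "fingers": 3.2},
])

```text
time: 44.67
position: [0.4418, 0.0333, 0.167]
ee_rot: [0.096, 0.995, 0.0, 0.001]
force: [0.1, -1.0, 1.1]
opening: 0.0316
gripper_force: 0.0
```

```bash
python3 - <<'E'
from h import *
for i in range(4): ctrl.read_camera('top')
go(.4423,.0329,.119,1.374);print(ctrl.sense()['position'])
E
```

```text
d(cm) [-0.14 -0.02  4.7 ] twist 0.004 ty 1.378 j6 -1.48 t 44.87
[0.44096872 0.03337974 0.16604252]
```

Emit:
move_arm([
  {"dx": -0.1, "dy": 0, "dz": 0.6, "twist": 0, "fingers": 3.2},
  {"dx": -0.1, "dy": 0, "dz": 1.2, "twist": 0, "fingers": 3.2},
  {"dx": -0.1, "dy": 0, "dz": 1.9, "twist": 0, "fingers": 3.2},
  {"dx": -0.1, "dy": 0, "dz": 2.6, "twist": 0, "fingers": 3.2},
  {"dx": -0.1, "dy": 0, "dz": 3.3, "twist": 0, "fingers": 3.2},
  {"dx": -0.1, "dy": 0, "dz": 4, "twist": 0, "fingers": 3.2},
  {"dx": -0.1, "dy": 0, "dz": 4.6, "twist": 0, "fingers": 3.2},
  {"dx": -0.1, "dy": 0, "dz": 4.7, "twist": 0, "fingers": 3.2},
  {"dx": -0.1, "dy": 0, "dz": 4.7, "twist": 0, "fingers": 3.2},
  {"dx": -0.1, "dy": 0, "dz": 4.7, "twist": 0, "fingers": 3.2},
])

```text
time: 45.7
position: [0.4418, 0.0332, 0.1186]
ee_rot: [0.096, 0.995, 0.0, 0.0]
force: [-0.4, 0.0, -0.3]
opening: 0.0322
gripper_force: 0.0
```

Emit:
move_arm([
  {"dx": 0, "dy": 0, "dz": 0, "twist": 0, "fingers": 1},
  {"dx": 0, "dy": 0, "dz": 0, "twist": 0, "fingers": 1},
  {"dx": 0, "dy": 0, "dz": 0, "twist": 0, "fingers": 1},
  {"dx": 0, "dy": 0, "dz": 0, "twist": 0, "fingers": 1},
  {"dx": 0, "dy": 0, "dz": 0, "twist": 0, "fingers": 1},
  {"dx": 0, "dy": 0, "dz": 0, "twist": 0, "fingers": 1},
  {"dx": 0, "dy": 0, "dz": 0, "twist": 0, "fingers": 1},
  {"dx": 0, "dy": 0, "dz": 0, "twist": 0, "fingers": 1},
  {"dx": 0, "dy": 0, "dz": 0, "twist": 0, "fingers": 1},
  {"dx": 0, "dy": 0, "dz": 0, "twist": 0, "fingers": 1},
], newtons=45)

```text
time: 46.53
position: [0.4418, 0.0336, 0.1187]
ee_rot: [0.096, 0.995, 0.0, 0.0]
force: [-0.4, 3.9, 2.8]
opening: 0.0153
gripper_force: 45.0
```

```bash
python3 - <<'E'
from h import *
s=ctrl.sense();go(.4423,.0329,.111,1.374);print(s['position'],s['wrist_torque'])
E
```

```text
d(cm) [-0.06 -0.06  0.77] twist 0.004 ty 1.378 j6 -1.48 t 46.53
[0.4418127  0.03357168 0.11866961] [ 0.98205511 -0.08281938 -0.04552638]
```

Emit:
move_arm([
  {"dx": 0, "dy": 0, "dz": 0.15, "twist": 0, "fingers": 1},
  {"dx": 0, "dy": 0, "dz": 0.3, "twist": 0, "fingers": 1},
  {"dx": 0, "dy": 0, "dz": 0.45, "twist": 0, "fingers": 1},
  {"dx": 0, "dy": 0, "dz": 0.6, "twist": 0, "fingers": 1},
  {"dx": 0, "dy": 0, "dz": 0.75, "twist": 0, "fingers": 1},
  {"dx": 0, "dy": 0, "dz": 0.9, "twist": 0, "fingers": 1},
  {"dx": 0, "dy": 0, "dz": 1, "twist": 0, "fingers": 1},
  {"dx": 0, "dy": 0, "dz": 1, "twist": 0, "fingers": 1},
  {"dx": 0, "dy": 0, "dz": 1, "twist": 0, "fingers": 1},
  {"dx": 0, "dy": 0, "dz": 1, "twist": 0, "fingers": 1},
])

```text
time: 47.37
position: [0.4422, 0.0336, 0.1107]
ee_rot: [0.096, 0.995, 0.0, 0.0]
force: [-7.5, 5.3, 20.1]
opening: 0.016
gripper_force: 45.0
```

Emit:
move_arm([
  {"dx": 0, "dy": 0, "dz": 0, "twist": 0.05, "fingers": 1},
  {"dx": 0, "dy": 0, "dz": 0, "twist": 0.12, "fingers": 1},
  {"dx": 0, "dy": 0, "dz": 0, "twist": 0.2, "fingers": 1},
  {"dx": 0, "dy": 0, "dz": 0, "twist": 0.28, "fingers": 1},
  {"dx": 0, "dy": 0, "dz": 0, "twist": 0.36, "fingers": 1},
  {"dx": 0, "dy": 0, "dz": 0, "twist": 0.44, "fingers": 1},
  {"dx": 0, "dy": 0, "dz": 0, "twist": 0.52, "fingers": 1},
  {"dx": 0, "dy": 0, "dz": 0, "twist": 0.6, "fingers": 1},
  {"dx": 0, "dy": 0, "dz": 0, "twist": 0.68, "fingers": 1},
  {"dx": 0, "dy": 0, "dz": 0, "twist": 0.76, "fingers": 1},
])

```text
time: 48.2
position: [0.442, 0.0335, 0.1107]
ee_rot: [0.46, 0.888, 0.0, 0.0]
force: [-8.7, 5.0, 22.0]
opening: 0.0153
gripper_force: 45.0
```

```bash
python3 - <<'E'
from h import *
s=ctrl.sense();go(.4423,.0329,.111,-.127);print(s['position'],s['wrist_torque'],s['force'])
E
```

```text
d(cm) [-0.07 -0.02 -0.03] twist 0.741 ty 0.614 j6 -0.72 t 48.2
[0.4420463  0.03352053 0.11072938] [1.00507879 1.45147873 0.05749671] [-8.66572449  4.96150354 21.97473968]
```

Emit:
move_arm([
  {"dx": 0, "dy": 0, "dz": 0, "twist": 0.1, "fingers": 1},
  {"dx": 0, "dy": 0, "dz": 0, "twist": 0.2, "fingers": 1},
  {"dx": 0, "dy": 0, "dz": 0, "twist": 0.3, "fingers": 1},
  {"dx": 0, "dy": 0, "dz": 0, "twist": 0.4, "fingers": 1},
  {"dx": 0, "dy": 0, "dz": 0, "twist": 0.5, "fingers": 1},
  {"dx": 0, "dy": 0, "dz": 0, "twist": 0.6, "fingers": 1},
  {"dx": 0, "dy": 0, "dz": 0, "twist": 0.69, "fingers": 1},
  {"dx": 0, "dy": 0, "dz": 0, "twist": 0.75, "fingers": 1},
  {"dx": 0, "dy": 0, "dz": 0, "twist": 0.75, "fingers": 1},
  {"dx": 0, "dy": 0, "dz": 0, "twist": 0.75, "fingers": 1},
])

```text
time: 49.03
position: [0.442, 0.0335, 0.1107]
ee_rot: [0.752, 0.659, 0.0, -0.0]
force: [-8.0, 5.9, 22.0]
opening: 0.0157
gripper_force: 45.0
```

```bash
python3 - <<'E'
from h import *
s=ctrl.sense();go(.4423,.0329,.119,-.127);print(s['position'],s['wrist_torque'],s['force'])
E
```

```text
d(cm) [-0.06  0.04 -0.83] twist -0.005 ty -0.132 j6 0.03 t 49.03
[0.44200347 0.03354253 0.1107282 ] [0.95405238 1.60379093 0.0189488 ] [-7.97257785  5.94153195 22.04939375]
```

Emit:
move_arm([
  {"dx": 0, "dy": 0, "dz": -0.4, "twist": 0, "fingers": 1},
  {"dx": 0, "dy": 0, "dz": -0.8, "twist": 0, "fingers": 1},
  {"dx": 0, "dy": 0, "dz": -1, "twist": 0, "fingers": 1},
  {"dx": 0, "dy": 0, "dz": -1, "twist": 0, "fingers": 1},
  {"dx": 0, "dy": 0, "dz": -1, "twist": 0, "fingers": 3.2},
  {"dx": 0, "dy": 0, "dz": -1, "twist": 0, "fingers": 3.2},
  {"dx": 0, "dy": 0, "dz": -1, "twist": 0, "fingers": 3.2},
  {"dx": 0, "dy": 0, "dz": -2, "twist": 0, "fingers": 3.2},
  {"dx": 0, "dy": 0, "dz": -5, "twist": 0, "fingers": 3.2},
  {"dx": 0, "dy": 0, "dz": -9, "twist": 0, "fingers": 3.2},
])

```text
time: 49.87
position: [0.4389, 0.0331, 0.1967]
ee_rot: [0.752, 0.659, -0.003, -0.003]
force: [0.8, -0.2, 0.3]
opening: 0.0315
gripper_force: 0.0
```

Emit:
move_arm([
  {"dx": -1, "dy": 0, "dz": -3, "twist": 0, "fingers": 3.2},
  {"dx": -4, "dy": 0, "dz": -5, "twist": 0, "fingers": 3.2},
  {"dx": -8, "dy": 0, "dz": -5, "twist": 0, "fingers": 3.2},
  {"dx": -12, "dy": 0, "dz": -5, "twist": 0, "fingers": 3.2},
  {"dx": -16, "dy": 0, "dz": -5, "twist": 0, "fingers": 3.2},
  {"dx": -20, "dy": 0, "dz": -5, "twist": 0, "fingers": 3.2},
  {"dx": -22, "dy": 0, "dz": -5, "twist": 0, "fingers": 3.2},
  {"dx": -22, "dy": 0, "dz": -5, "twist": 0, "fingers": 3.2},
  {"dx": -22, "dy": 0, "dz": -5, "twist": 0, "fingers": 3.2},
  {"dx": -22, "dy": 0, "dz": -5, "twist": 0, "fingers": 3.2},
])

```text
time: 50.7
position: [0.4126, -0.1844, 0.2488]
ee_rot: [0.752, 0.659, 0.0, -0.0]
force: [0.1, -0.1, -0.8]
opening: 0.0316
gripper_force: 0.0
```

```bash
python3 - <<'E'
from h import *
s=ctrl.sense();print(s['position'],s['force'])
# bright spots on the knob's black skirt: pointer direction from the axis
a=cv2.cvtColor(ctrl.read_camera('top')['pixels'],cv2.COLOR_BGR2GRAY);c=px('top',(.4423,.0329,.125)).round().astype(int);print(c)
print(a[c[1]-18:c[1]+19,c[0]-20:c[0]+20:1][::2,::2])
E
```

```text
[ 0.41261769 -0.18442368  0.24875724] [ 0.07000095 -0.12934263 -0.81474232]
[330 255]
[[118 119  94  78  87  81  83  83  80  82  79  74  75  73  73  71  73  76
   80  90]
 [148 151 118  88  85  93  88  83  86  87  88  82  83  87  85  84  79  82
   77  74]
 [ 91  93  91  96  98  94  92  78  65  56  59  56  70  82  98  90  79  88
   94 112]
 [133 131 104  96  94  84  62  36  34  31  39  36  39  44  62  83  94  92
   99 109]
 [145 137 104  94  82  48  36  33  31  33  28  31  35  32  34  55  87  95
   95  77]
 [142 135 100  84  43  33  38  34  32  32  33  31  34  32  29  32  60  92
   92  76]
 [148 131  97  61  33  38  33  35  34  37  31  34  34  30  31  29  34  78
   90  74]
 [144 133  86  54  40  33  30  34  31  34  36  33  34  26  29  27  32  57
   86  72]
 [141 123  97 106  91  78  77  61  52  35  26  29  25  32  32  29  30  43
   80  71]
 [143 119 107 106  94  74  83  92  97  57  35  34  30  29  32  27  29  38
   77  67]
 [136 108  72  50  43  28  33  33  33  28  31  32  30  31  32  30  26  31
   55  67]
 [140 109  80  36  31  33  32  34  31  28  26  31  27  31  29  27  28  31
   50  71]
 [142 106  84  40  31  32  34  33  36  34  34  32  33  31  32  23  29  39
   53  71]
 [134 100  89  59  37  34  33  36  37  34  34  34  36  32  28  24  27  58
   66  71]
 [134  98  98  84  49  47  69  42  35  34  35  32  33  30  31  32  47  80
   73  73]
 [132  97  95  95  75  87 107  56  29  32  36  33  29  28  28  47  79  90
   69  75]
 [127  99  93  92 109 120  82  31  32  31  33  32  32  35  53  82  88  88
   71  73]
 [145 119 103  87 103 118  60  42  49  43  39  43  59  70  89  91  93  82
   68  74]
 [146 146 144 133 136 112  91  76  73  64  59  64  72  73  77  79  84  82
   67  73]]
```

```bash
python3 -c "
from workcell import ctrl
print(ctrl.job_done())"
```

```text
the job is handed in; nothing more can be done
None
```

The job is handed in after about 51 s of robot time: the pin is fully home through carrier and housing, all three bench jars stand upright in their own pockets, the hood is shut, and the knob was kept pushed in while turned to the white on mark and then released. The judge's verdict was not shown.

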